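Bed a crystal point in its tray and push the tray home under the riser

TASK

Put the brown smoky crystal point away. Lay it gently on its side, lengthwise in the two cork V-blocks of the loose wooden tray, without letting it topple, then push the tray along the desk, without lifting it, into the empty bay of the low wooden riser until it is fully home and its front is flush with the riser, like the tray beside it. Leave the egg, the pyramid and the tape roll where they are.

Things in the scene. Friction and masses are not known exactly. Their poses are not given: they have to be found in the camera images.
- point_smoky: Brown smoky crystal point, 100 mm tall, 0.17 kg, upright at the start. Six-sided shaft to 73 mm up, then a pyramid tip; 36 mm across corners / 32 across flats at the foot, 31 / 28 at 73 mm. Origin: centre of the foot; +z to the tip; two corners on its x axis, flats facing +y and -y (and every 60 degrees). Centre of mass 43 mm up.
- smoky_mid (a point): Point on the crystal's axis halfway along it, 50 mm from the foot; axes as the crystal's.
- stone_tray: Loose pale wooden tray, open on top, 130 mm long (own x) x 90 wide (own y) x 20 high, 0.22 kg, on the desk before the riser's empty bay. Walls and floor 4 mm thick. Origin: centre of its underside; z up. Its -x end is the front (blank brass card frame, 1 mm proud); its +x end goes into the bay first.
- v_cradle (a point): On the tray, bottom of the V midway between the two cork V-blocks, 16 mm above the tray's underside; x along the notch. Blocks at x = -20 and +20 mm, each 12 mm long, 30 wide, shoulders 24 mm up, 120 degree V fitting two flats of the crystal. Seated corner down, the crystal's axis runs along x, 17 mm above this point, with 25 mm free on both sides.
- riser: Low wooden riser fixed on the desk: top board (top 65 mm up) on 8 mm uprights over two bays, each 98 mm wide, 56 high, without floor (trays slide on the desk). Origin: on the desk, middle of the empty bay's mouth, in the plane of the uprights' front; +x into the bay, z up. The other bay (y = +57 to +155 mm) holds a like tray with a pink point, flush.
- bay_home (a point): On the desk in the empty bay, 65 mm in from its mouth: where the tray's origin lies when it is home (axes parallel, 4 mm free at each side). The bay's back wall is 130 mm behind the mouth; the upright edges at the mouth are rounded to 4 mm.
- egg: Stone egg on its ground foot, 48 mm wide, 58 mm tall, loose, to be left alone. Origin: centre of its underside.
- pyramid: Honey-coloured four-sided stone pyramid, 55 x 55 x 50 mm tall, loose, to be left alone. Origin: centre of its underside.
- tape_roll: Roll of tape lying flat, 104 mm across, 25 mm high, loose, to be left alone. Origin: centre of its underside.
There are look-alikes about, which are no part of the job. What is shaped like the point_smoky but green or red is not meant.

How it is judged:
By the outcome, as a careful person would: the job done as asked, in the order asked, and still so for the second after the job is handed in, with the robot touching nothing.
It also fails if it takes over 72 s, if anything falls off the work surface, if the arm or the gripper's body presses on something with over 40 N, if the wrist force passes 120 N, or if a joint passes its speed limit or range.

ROBOT

A 6-joint arm with a two-finger parallel gripper is mounted at the origin on a cart in front of the work surface, level with it; the furniture and walls round the work are solid. World frame = base frame: x ahead of the robot, y to its left, z up, the work surface at z = 0. Lengths are in mm, angles in degrees, forces in N, time in s.
With the tool pointing down it reaches from about 350 to 850 mm from the base axis. Payload 8.1 kg.
Tool frame: the origin (TCP) lies midway between the tips of the shut fingers; the grasp point (between the pads) lies 19 mm behind it; z points along the fingers, y is the line along which they close (so a half turn about z gives the same grasp; the last joint's range is limited). The gripper opens to 85 mm and grips with 20 to 120 N. Pads are 22 mm wide; open, the fingers measure 114 mm over their backs; the gripper's body (76 mm by 85 mm) begins 54 mm behind the grasp point. The pads swing forward as they close: fully open they stand 13 mm farther back than shut.
Start: joints at [-69.924, 7.471, 85.268, -0, 87.261, -4.893], TCP at [253.301, -543.915, 231.292] pointing down, gripper open.
Joint ranges: [-169.43, 169.43], [-51.17, 129.36], [1.28, 143.12], [-76.62, 256.62], [0, 156.53], [-152.29, 152.29]. Speed limits (degrees/s): [136.94, 136.94, 159.86, 180, 180, 180].

INTERFACE

Orientations are given as [roll, pitch, yaw] about the fixed x, y, z axes, in that order (R = Rz(yaw) Ry(pitch) Rx(roll)).
In Python, from bench import sensors, optics, r gives the robot as it stands.
- The arm moves only by the tool apply_moves, never from a script. Its argument "targets" is a list of rows, each a list of 7 numbers: the shift along the tool's x, y, z in mm, then the turn, a rotation vector about the tool's x, y, z in rad, then the closure, from 0 (fully open) to 1 (shut). In form: [[x, y, z, wx, wy, wz, claw], ...]. A call has 1 to 20 rows; each row shifts and turns the commanded pose from where the row before left it, along the tool's axes as they then stand; what a row does not reach is not made up. A row lasts 1/8 s, in which the tool goes at most 62.5 mm and 10.7 degrees, less where a joint would pass 70% of its speed; a pose out of reach is approached as far as the arm can. A call is refused whole if a number of a shift passes 62.5 or a number of a turn 0.188, either way. A call with a gripper value outside its range is refused whole. The fingers move at their own pace and stop on an object; "force" is the grip in N (left out, the last holds). Time passes only in rows, so rows that do not move let the fingers close. It gives the time, the measured TCP pose, the force, the opening and the grip force at its end, in the units of the state.
- sensors.sense(): the state, without advancing time (a new reading comes with each control period).
- optics.snapshot(name): name is "scene" or "top" or "wrist"; returns the picture (384x512x3 uint8, red, green, blue); there is no depth.
- optics.get_calibration(name): a dict with "camera_matrix" (3x3 intrinsics, pixels), "dist_coeffs" ([k1, k2, p1, p2, k3] as OpenCV has them; the pictures are not rectified), "pose" (4x4, takes a point from camera to world coordinates). Camera axes: x right, y down, z forward; pixel columns grow to the right and rows downward; lengths in mm; the calibration is good to about 2 mm. A picture is of the moment at which its call begins: read the wrist's pose just before it. get_calibration takes no time and is no camera call; for the wrist camera it gives the pose at the moment of the call.
- r.hand_in(): hands the job in; it is judged then, once.
The state is a dict: "time": time; "joint_pos": joint angles; "qd": joint speeds; "joint_efforts": joint torques, N m; "tool_pos": TCP position; "tcp_rot": TCP orientation; "ft_force": force on the tool from outside, world axes, zero at the start; "wrist_torque": the same for the moment, N m; "finger_gap": finger opening in mm; "grip_force": force on a finger pad.
Only numpy, scipy, OpenCV 4.12 (cv2) and the standard library are available. Lean on these libraries where they do the work, as an engineer would, in place of code of your own. Each camera call takes 0.05 s, during which the arm holds its last target. There are 200 camera calls.

## Working session

There is one attempt and no reset: what is moved stays moved. The work goes in short steps, Python scripts to look and compute and a tool call to move; the robot and the scene stay as the last step left them, time stands still between calls to the robot, and variables do not carry over. Pictures are saved under pics/ and viewed, at most 10 in all, crops included, and the job is handed in when it is done.

Besides the shell and the picture viewer there is one more tool, called after "Request:" as name([rows], argument=value, ...), one row to a line, values as JSON. apply_moves: Moves the arm, as the interface text tells. Its arguments: {"type":"object","properties":{"targets":{"type":"array"},"force":{"type":"number"}},"required":["targets"]}

```bash
ls; mkdir -p pics
python3 - <<'E'
from bench import sensors, optics, r
import cv2
for n in ("scene","top"):
    cv2.imwrite(f"pics/{n}0.png",optics.snapshot(n)[:,:,::-1])
    c=optics.get_calibration(n); print(n,c)
print(sensors.sense())
E
```

```text
pics
scene {'camera_matrix': array([[433.6648311 ,   0.        , 255.51510219],
       [  0.        , 433.6648311 , 192.0701256 ],
       [  0.        ,   0.        ,   1.        ]]), 'dist_coeffs': array([-0.03607273,  0.        ,  0.        ,  0.        ,  0.        ]), 'pose': array([[ 5.26369158e-01, -4.85192375e-01,  6.98229095e-01,
        -4.20617580e+02],
       [-8.50252502e-01, -3.02770919e-01,  4.30581530e-01,
        -7.80252335e+02],
       [ 2.48858982e-03, -8.20315872e-01, -5.71905305e-01,
         9.07369469e+02],
       [ 0.00000000e+00,  0.00000000e+00,  0.00000000e+00,
         1.00000000e+00]])}
top {'camera_matrix': array([[426.05720001,   0.        , 257.45277298],
       [  0.        , 426.05720001, 194.25377601],
       [  0.        ,   0.        ,   1.        ]]), 'dist_coeffs': array([0.0182692, 0.       , 0.       , 0.       , 0.       ]), 'pose': array([[-1.66677435e-03, -9.80808682e-01,  1.94965512e-01,
         4.09378647e+02],
       [-9.99397501e-01, -5.12523880e-03, -3.43273473e-02,
        -1.16222442e+02],
       [ 3.46678051e-02, -1.94905261e-01, -9.80209203e-01,
         1.12496510e+03],
       [ 0.00000000e+00,  0.00000000e+00,  0.00000000e+00,
         1.00000000e+00]])}
{'time': 0.1, 'joint_pos': array([-6.99226004e+01,  7.51259197e+00,  8.53238819e+01,  7.94097280e-04,
        8.72602626e+01, -4.89380918e+00]), 'qd': array([ 0.03337058, -0.0644094 , -0.22730941, -0.03353392,  0.06740446,
       -0.04015833]), 'joint_efforts': array([ 1.35448598e-03, -5.70949709e+01, -5.01943982e+01, -1.48963718e-04,
        8.16249725e-03, -6.96340453e-05]), 'tool_pos': array([ 253.145258  , -543.43824853,  230.32236659]), 'tcp_rot': array([-1.79903684e+02, -9.04274304e-03,  2.49711625e+01]), 'ft_force': array([-0.52565879,  0.51790569,  0.89050697]), 'wrist_torque': array([-0.03450229,  0.00412354, -0.01789143]), 'grip_force': 0.0, 'finger_gap': 85.18584636226656}
```

View pics/scene0.png

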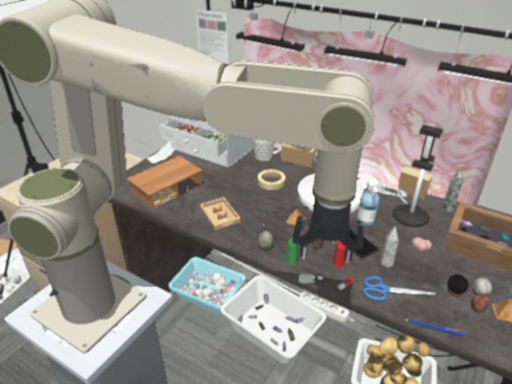

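View pics/top0.png

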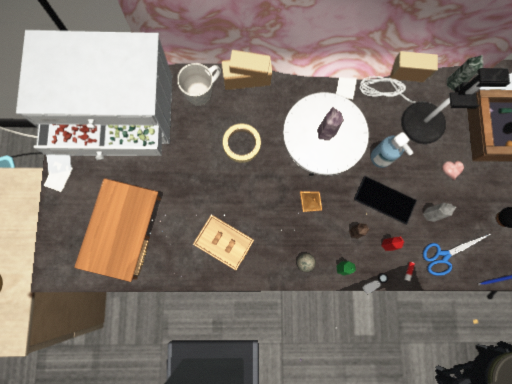

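Scene: the riser is at left, its top board at top-view px (118,230), with its mouth towards the tray at (223,242). The pyramid is at (311,201), the egg at (306,262) and the tape roll at (241,142). Shaft-shaped candidates in the top view are brown (360,229), green (346,267), red (393,243) and clear (438,212). The brown one fits the description, and I'll confirm it in an enlarged crop.

Run:
```python
import cv2,numpy as np
t=cv2.imread("pics/top0.png")
a=cv2.resize(t[200:290,285:415],None,fx=4,fy=4,interpolation=cv2.INTER_CUBIC)
b=cv2.resize(t[170:290,70:270],None,fx=4,fy=4,interpolation=cv2.INTER_CUBIC)
cv2.imwrite("pics/cropA.png",a);cv2.imwrite("pics/cropB.png",b)
```

```text
(no output)
```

View pics/cropA.png

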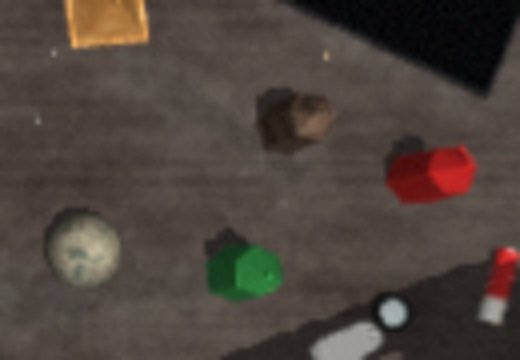

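View pics/cropB.png

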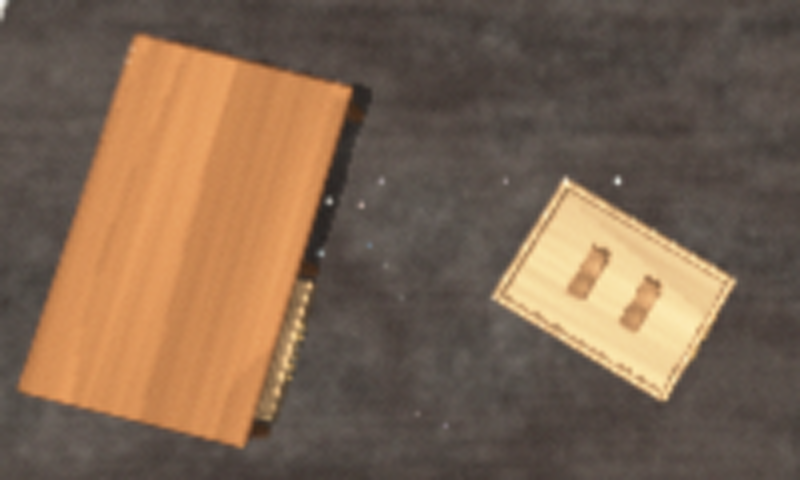

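The crop confirms the target: the brown faceted point, foot about top px (354,231) and tip about (366,228). Green (346,267) and red (393,243) are the look-alikes. The tray's brass front is at its lower-right end, and the riser's empty bay is the upper (far) one.

```bash
cat > h.py <<'E'
import numpy as np, cv2
from scipy.spatial.transform import Rotation as Ro
from bench import sensors, optics, r
def rays(c,px):
    px=np.asarray(px,float).reshape(-1,1,2)
    n=cv2.undistortPoints(px,c["camera_matrix"],c["dist_coeffs"])[:,0]
    T=c["pose"]; return T[:3,3],np.c_[n,np.ones(len(n))]@T[:3,:3].T
def onz(c,px,z):
    o,d=rays(c,px); return o+d*((z-o[2])/d[:,2])[:,None]
def proj(c,P):
    T=np.linalg.inv(c["pose"]); P=np.asarray(P,float).reshape(-1,3)
    return cv2.projectPoints(P,cv2.Rodrigues(T[:3,:3])[0],T[:3,3],c["camera_matrix"],c["dist_coeffs"])[0][:,0]
def tcp():
    s=sensors.sense(); return s,np.array(s["tool_pos"]),Ro.from_euler("xyz",s["tcp_rot"],degrees=True)
def snap(n,f):
    c=optics.get_calibration(n); im=optics.snapshot(n)[:,:,::-1].copy(); cv2.imwrite(f"pics/{f}.png",im); np.save(f"pics/{f}.npy",c,allow_pickle=True); return im,c
E
python3 - <<'E'
from h import *
np.set_printoptions(precision=2,suppress=True)
c=optics.get_calibration("top")
print("tip",onz(c,[[366.5,228]],95),"foot",onz(c,[[354,231]],0))
im=cv2.imread("pics/top0.png"); hsv=cv2.cvtColor(im,cv2.COLOR_BGR2HSV)
def big(m,x0,x1,y0,y1):
    k=np.zeros_like(m);k[y0:y1,x0:x1]=m[y0:y1,x0:x1]
    cs=cv2.findContours(k,cv2.RETR_EXTERNAL,cv2.CHAIN_APPROX_NONE)[0];return max(cs,key=cv2.contourArea)
m=cv2.inRange(hsv,(8,50,110),(35,255,255))
t=big(m,185,262,205,280); w=onz(c,t[:,0],20)[:,:2].astype(np.float32); print("tray",cv2.minAreaRect(w)); print(cv2.boxPoints(cv2.minAreaRect(w)))
m=cv2.inRange(hsv,(5,90,110),(22,255,255))
t=big(m,70,165,170,290); w=onz(c,t[:,0],65)[:,:2].astype(np.float32); print("riser",cv2.minAreaRect(w)); print(cv2.boxPoints(cv2.minAreaRect(w)))
for n,px,z in (("egg",(306,262),29),("pyr",(311,201),25),("tape",(241,142),25),("green",(346,267),50),("red",(391,243),50)): print(n,onz(c,[px],z))
s,p,R=tcp(); T=np.eye(4);T[:3,:3]=R.as_matrix();T[:3,3]=p
print(np.linalg.inv(T)@optics.get_calibration("wrist")["pose"]); print(optics.get_calibration("wrist")["camera_matrix"])
E
```

```text
tip [[ 531.45 -419.12   95.  ]] foot [[ 534.58 -413.05    0.  ]]
tray ((503.70172119140625, -65.84996032714844), (134.0105438232422, 93.75662994384766), 59.25078582763672)
[[ 429.16  -99.47]
 [ 509.73 -147.4 ]
 [ 578.25  -32.23]
 [ 497.67   15.7 ]]
riser ((531.1612548828125, 187.51220703125), (156.72019958496094, 231.17535400390625), 76.411376953125)
[[400.4  138.5 ]
 [625.1   84.19]
 [661.92 236.52]
 [437.22 290.84]]
egg [[ 451.74 -278.28   29.  ]]
pyr [[ 610.77 -295.98   25.  ]]
tape [[ 771.52 -110.61   25.  ]]
green [[ 438.62 -375.42   50.  ]]
red [[ 498.76 -492.97   50.  ]]
[[  -0.     -0.95   -0.3    77.07]
 [   1.     -0.     -0.     -0.13]
 [   0.     -0.3     0.95 -143.16]
 [   0.      0.      0.      1.  ]]
[[337.79   0.   259.04]
 [  0.   337.79 192.25]
 [  0.     0.     1.  ]]
```

Request:
apply_moves([
  [38, 0, 0, 0, 0, 0, 0],
  [38, 0, 0, 0, 0, 0, 0],
  [38, 0, 0, 0, 0, 0, 0],
  [38, 0, 0, 0, 0, 0, 0],
  [38, 0, 0, 0, 0, 0, 0],
  [38, 0, 0, 0, 0, 0, 0],
  [38, 0, 0, 0, 0, 0, 0],
  [38, 0, 0, 0, 0, 0, 0],
  [0, 0, 0, 0, 0, 0, 0],
  [0, 0, 0, 0, 0, 0, 0],
])

```text
time: 1.35
tool_pos: [528.4, -415.6, 230.6]
tcp_rot: [-179.9, 0.0, 25.0]
ft_force: [-0.5, 0.8, 0.0]
finger_gap: 85.7
grip_force: 0.0
```

Run:
```python
from h import *
np.set_printoptions(precision=2,suppress=True)
s,p,R=tcp(); print(s["time"],p,s["tcp_rot"],s["joint_pos"])
im,c=snap("wrist","w1"); print(proj(c,[[533,-416,0],[533,-416,100]]))
snap("scene","s1")
cv2.imwrite("pics/w1b.png",cv2.resize(im[40:344,56:456],(800,608))[:600])
```

```text
1.35 [ 528.4  -415.58  230.65] [-179.95    0.05   24.99] [-42.54  18.74  72.35  -0.03  88.97  22.48]
[[261.85 153.38]
 [262.56 176.44]]
```

View pics/w1b.png

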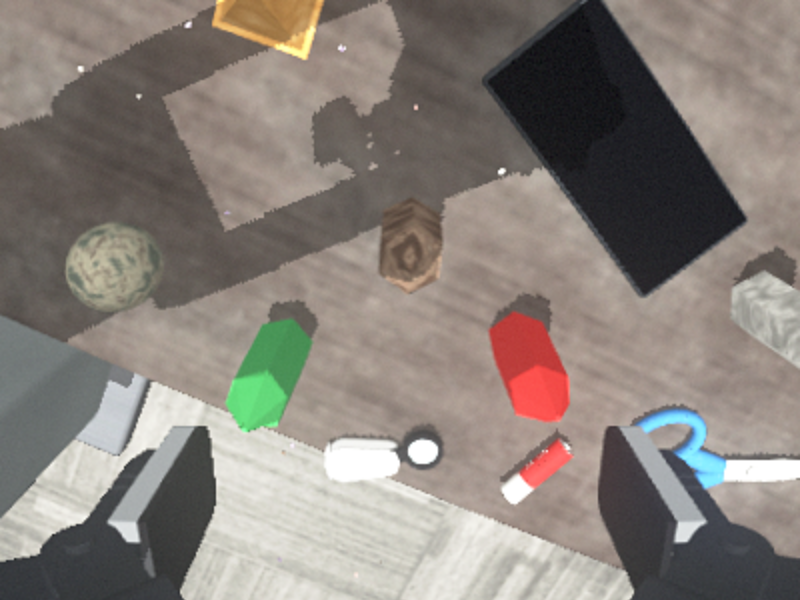

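Wrist view: the brown point stands upright between green (crop 270,375) and red (530,365). Its hexagon's corners are at the image top (411,198) and bottom (410,292), so its flats face the fingers' closing line. Now I'll measure it exactly.

Run:
```python
from h import *
np.set_printoptions(precision=1,suppress=True)
im=cv2.imread("pics/w1.png"); c=np.load("pics/w1.npy",allow_pickle=True).item()
h=cv2.cvtColor(im,cv2.COLOR_BGR2HSV)
m=cv2.inRange(h,(0,70,30),(20,255,255)); k=np.zeros_like(m);k[125:200,235:290]=m[125:200,235:290]
k=cv2.morphologyEx(k,cv2.MORPH_CLOSE,np.ones((3,3)))
t=max(cv2.findContours(k,cv2.RETR_EXTERNAL,cv2.CHAIN_APPROX_NONE)[0],key=cv2.contourArea)
print(cv2.contourArea(t),cv2.boundingRect(t))
ap=cv2.approxPolyDP(cv2.convexHull(t),2.2,True)[:,0]; print(ap.tolist())
print("z0",onz(c,ap,0)[:,:2]); print("z73",onz(c,ap,73)[:,:2])
cr=im[130:195,230:295]; e=cv2.resize(cr,None,fx=9,fy=9,interpolation=cv2.INTER_CUBIC); cv2.imwrite("pics/cr.png",e)
```

```text
1083.5 (246, 139, 31, 48)
[[262, 139], [275, 148], [274, 178], [259, 186], [246, 176], [248, 145]]
z0 [[ 547.7 -409.3]
 [ 544.7 -426.7]
 [ 513.  -440.7]
 [ 497.  -429.2]
 [ 501.6 -410.7]
 [ 535.1 -398. ]]
z73 [[ 557.6 -404.1]
 [ 555.2 -418.2]
 [ 529.7 -429.5]
 [ 516.8 -420.2]
 [ 520.5 -405.3]
 [ 547.4 -395.1]]
```

View pics/cr.png

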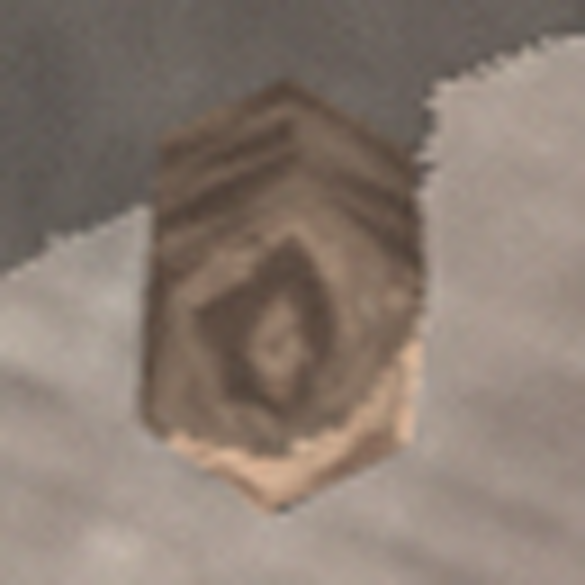

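```bash
cat >> h.py <<'E'
def toolR(psi,tilt):  # psi: azimuth of tool x when pointing down; tilt about tool y (deg, + moves x downward... see z)
    return Ro.from_euler("z",psi,degrees=True)*Ro.from_euler("x",180,degrees=True)*Ro.from_euler("y",tilt,degrees=True)
def wristq(R,tcp,d6,th):
    w=np.array(tcp)-d6*R.as_matrix()[:,2]; q1=np.degrees(np.arctan2(w[1],w[0]))
    M=(Ro.from_euler("z",q1,degrees=True)*Ro.from_euler("y",th,degrees=True)).inv()*R*Ro.from_euler("z",-90,degrees=True)
    e=M.as_euler("ZYZ",degrees=True); return w,q1,e
E
python3 - <<'E'
from h import *
np.set_printoptions(precision=1,suppress=True)
for nm,psi0,tilts,g in (("pick",80,(-45,0,45),(533,-415,50)),("pick",-100,(-45,45),(533,-415,50)),("place",59.3,(-45,0,45),(503,-66,33)),("place",-120.7,(-45,45),(503,-66,33))):
  for t in tilts:
    R=toolR(psi0,t); z=R.as_matrix()[:,2]
    for th in (95,110): 
        w,q1,e=wristq(R,np.array(g)+19*z,250,th); print(nm,psi0,t,"z",z,"w",w,"q1",q1,"q456",e)
E
```

```text
pick 80 -45 z [-0.1 -0.7 -0.7] w [ 561.4 -254.1  213.3] q1 -24.35714244497822 q456 [-44.8  76.3  -6.7]
pick 80 -45 z [-0.1 -0.7 -0.7] w [ 561.4 -254.1  213.3] q1 -24.35714244497822 q456 [-48.6  66.    4.8]
pick 80 0 z [ 0. -0. -1.] w [ 533. -415.  281.] q1 -37.9047399608161 q456 [  0.   85.  -27.9]
pick 80 0 z [ 0. -0. -1.] w [ 533. -415.  281.] q1 -37.9047399608161 q456 [  0.   70.  -27.9]
pick 80 45 z [ 0.1  0.7 -0.7] w [ 504.6 -575.9  213.3] q1 -48.77136584539877 q456 [ 36.6 112.3 -32.9]
pick 80 45 z [ 0.1  0.7 -0.7] w [ 504.6 -575.9  213.3] q1 -48.77136584539877 q456 [ 34.  100.  -41.9]
pick -100 -45 z [ 0.1  0.7 -0.7] w [ 504.6 -575.9  213.3] q1 -48.77136584539876 q456 [ 36.6 112.3 147.1]
pick -100 -45 z [ 0.1  0.7 -0.7] w [ 504.6 -575.9  213.3] q1 -48.77136584539876 q456 [ 34.  100.  138.1]
pick -100 45 z [-0.1 -0.7 -0.7] w [ 561.4 -254.1  213.3] q1 -24.35714244497822 q456 [-44.8  76.3 173.3]
pick -100 45 z [-0.1 -0.7 -0.7] w [ 561.4 -254.1  213.3] q1 -24.35714244497822 q456 [ -48.6   66.  -175.2]
place 59.3 -45 z [-0.4 -0.6 -0.7] w [586.4  74.4 196.3] q1 7.235682401017625 q456
[... 241 characters left out ...]
.] w [503. -66. 264.] q1 -7.475230688523081 q456 [-0.  70.  23.2]
place 59.3 45 z [ 0.4  0.6 -0.7] w [ 419.6 -206.4  196.3] q1 -26.19751861112312 q456 [45.2 83.3 -0.4]
place 59.3 45 z [ 0.4  0.6 -0.7] w [ 419.6 -206.4  196.3] q1 -26.19751861112312 q456 [ 47.5  72.9 -11.4]
place -120.7 -45 z [ 0.4  0.6 -0.7] w [ 419.6 -206.4  196.3] q1 -26.19751861112312 q456 [ 45.2  83.3 179.6]
place -120.7 -45 z [ 0.4  0.6 -0.7] w [ 419.6 -206.4  196.3] q1 -26.19751861112312 q456 [ 47.5  72.9 168.6]
place -120.7 45 z [-0.4 -0.6 -0.7] w [586.4  74.4 196.3] q1 7.235682401017624 q456 [ -36.9  111.8 -147.8]
place -120.7 45 z [-0.4 -0.6 -0.7] w [586.4  74.4 196.3] q1 7.235682401017624 q456 [ -34.4   99.6 -138.7]
```

Request:
apply_moves([
  [0, 0, 0, 0, 0, -0.16, 0.3],
  [0, 0, 0, 0, 0, -0.16, 0.3],
  [0, 0, 0, 0, 0, -0.16, 0.3],
  [0, 0, 0, 0, 0, -0.16, 0.3],
  [0, 0, 0, 0, 0, -0.16, 0.3],
  [0, 0, 0, 0, 0, -0.16, 0.3],
  [0, 0, 0, 0, -0.157, 0, 0.3],
  [0, 0, 0, 0, -0.157, 0, 0.3],
  [0, 0, 0, 0, -0.157, 0, 0.3],
  [0, 0, 0, 0, -0.157, 0, 0.3],
  [0, 0, 0, 0, -0.157, 0, 0.3],
  [26, 0.8, 11.6, 0, 0, 0, 0.3],
  [26, 0.8, 11.6, 0, 0, 0, 0.3],
  [26, 0.8, 11.6, 0, 0, 0, 0.3],
  [26, 0.8, 11.6, 0, 0, 0, 0.3],
  [26, 0.8, 11.6, 0, 0, 0, 0.3],
  [0, 0, 0, 0, 0, 0, 0.3],
])

```text
time: 3.58
tool_pos: [539.4, -365.8, 95.8]
tcp_rot: [-179.6, 44.9, 80.2]
ft_force: [0.7, -0.5, 0.1]
finger_gap: 59.8
grip_force: 0.0
```

Run:
```python
from h import *
np.set_printoptions(precision=2,suppress=True)
s,p,R=tcp(); M=R.as_matrix(); print(s["time"],p,s["tcp_rot"],s["joint_pos"],s["finger_gap"]);print(M)
g=np.array([532.8,-415,48]); print("to grasp TCP, tool axes",M.T@(g+19*M[:,2]-p))
im,c=snap("wrist","w2"); snap("scene","s2"); snap("top","t2")
print(proj(c,[[532.8,-415,0],[532.8,-415,100]]))
# tip by two views: scene blob
im2=cv2.imread("pics/s2.png"); 
a=cv2.resize(im,(512,384)); b=im2
cs=np.load("pics/s2.npy",allow_pickle=True).item(); q=proj(cs,[g])[0].astype(int); print(q)
x0,y0=max(q[0]-64,0),max(q[1]-60,0); b=cv2.resize(im2[y0:y0+120,x0:x0+100],(320,384)); print(x0,y0)
cv2.imwrite("pics/v2.png",np.hstack([a,b])[:, :800])
```

```text
3.575 [ 539.42 -365.84   95.76] [-179.6    44.92   80.22] [-15.79  20.8   96.57 -49.61  67.37  16.29] 59.83006261431295
[[ 0.12  0.98 -0.13]
 [ 0.7  -0.17 -0.69]
 [-0.71 -0.   -0.71]]
to grasp TCP, tool axes [-1.37  2.32 87.81]
[[263.37 149.01]
 [263.42 286.98]]
[317 235]
253 175
```

View pics/v2.png

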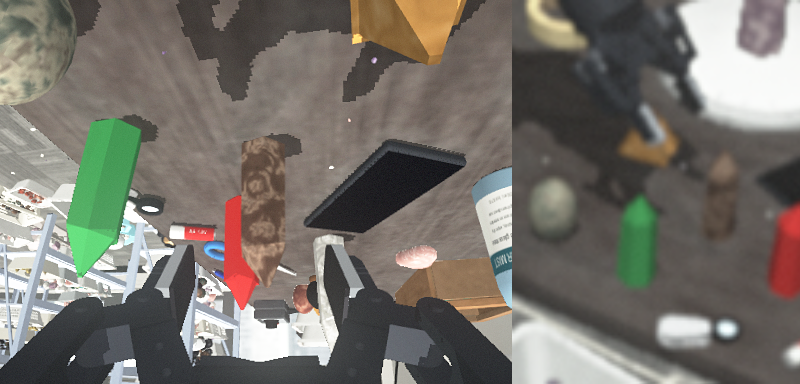

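The crystal stands upright, centred between the open fingers: foot about (262,143) and tip (264,286), as predicted. I'll check the facet orientation by its apparent width, 32 mm if the flats face the pads and 36 mm if the corners do.

Run:
```python
from h import *
np.set_printoptions(precision=1,suppress=True)
im=cv2.imread("pics/w2.png"); c=np.load("pics/w2.npy",allow_pickle=True).item()
h=cv2.cvtColor(im,cv2.COLOR_BGR2HSV); m=cv2.inRange(h,(0,60,20),(20,200,255)); m[:,:236]=0;m[:,295:]=0;m[:125]=0;m[290:]=0
m=cv2.morphologyEx(m,cv2.MORPH_CLOSE,np.ones((5,5))); m=cv2.morphologyEx(m,cv2.MORPH_OPEN,np.ones((3,3)))
for y in range(134,290,6):
    x=np.flatnonzero(m[y]); print(y,x.min() if len(x) else None,x.max() if len(x) else None,end="; ")
A=np.array([532.8,-415,0])
for psi in (80,50):
    cor=lambda z,rr:[A+[rr*np.cos(np.radians(psi+60*k)),rr*np.sin(np.radians(psi+60*k)),z] for k in range(6)]
    print("\n",psi,proj(c,cor(0,18)).tolist(),proj(c,cor(73,15.6))[:,0])
cv2.imwrite("pics/cr2.png",cv2.resize(im[128:292,225:300],None,fx=3.6,fy=3.6,interpolation=cv2.INTER_CUBIC))
```

```text
134 None None; 140 250 274; 146 242 284; 152 242 284; 158 242 284; 164 242 284; 170 242 284; 176 241 284; 182 241 284; 188 241 284; 194 241 284; 200 236 284; 206 236 284; 212 236 284; 218 236 284; 224 236 284; 230 236 284; 236 236 284; 242 236 284; 248 236 283; 254 236 282; 260 236 279; 266 236 277; 272 236 275; 278 236 272; 284 236 270; 
 80 [[263.6123681723108, 134.0068780616712], [241.5782470690375, 141.69433797805826], [242.7009761257659, 155.76974933440187], [263.1642842311608, 162.2460618167393], [283.8342187841315, 155.92169225599784], [285.4036829363425, 141.85311807138734]] [263.7 241.6 242.7 263.2 283.9 285.5]

 50 [[276.5434005059651, 136.18729765544595], [250.61486425920253, 136.0940360047353], [238.8775026100488, 148.9466694602848], [251.5767043488285, 160.52575464253061], [274.8062376954352, 160.6121596856682], [287.8750677284605, 149.12593078785923]] [276.7 250.6 238.9 251.6 274.9 288. ]
```

View pics/cr2.png

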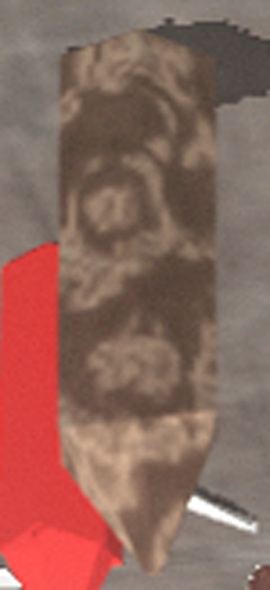

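Width and foot apex match the corner-facing case, so the flats meet the pads. I'll advance and grip.

Request:
apply_moves([
  [-0.4, 0.6, 20, 0, 0, 0, 0.3],
  [-0.4, 0.6, 20, 0, 0, 0, 0.3],
  [-0.4, 0.6, 20, 0, 0, 0, 0.3],
  [-0.2, 0.5, 18, 0, 0, 0, 0.3],
  [0, 0, 9.8, 0, 0, 0, 0.3],
  [0, 0, 0, 0, 0, 0, 0.3],
  [0, 0, 0, 0, 0, 0, 0.45],
  [0, 0, 0, 0, 0, 0, 0.55],
  [0, 0, 0, 0, 0, 0, 0.6],
  [0, 0, 0, 0, 0, 0, 0.65],
  [0, 0, 0, 0, 0, 0, 0.75],
  [0, 0, 0, 0, 0, 0, 0.75],
  [0, 0, 0, 0, 0, 0, 0.75],
], force=35)

```text
time: 5.35
tool_pos: [533.0, -428.6, 37.7]
tcp_rot: [180.0, 45.0, 80.0]
ft_force: [-2.2, 3.2, 7.1]
finger_gap: 29.1
grip_force: 34.5
```

Run:
```python
from h import *
np.set_printoptions(precision=2,suppress=True)
s,p,R=tcp(); M=R.as_matrix(); print(s["time"],p,s["tcp_rot"],s["finger_gap"],s["grip_force"],s["ft_force"]); print("grasp pt",p-19*M[:,2])
```

```text
5.35 [ 533.01 -428.6    37.74] [179.99  45.    79.95] 29.132628201990308 34.490872012102045 [-2.16  3.23  7.08]
grasp pt [ 535.35 -415.37   51.17]
```

Request:
apply_moves([
  [-5, 0, -5, 0, 0, 0, 0.75],
  [-10, 0, -10, 0, 0, 0, 0.75],
  [-17, 0, -17, 0, 0, 0, 0.75],
  [-17, 0, -17, 0, 0, 0, 0.75],
  [-17, 0, -17, 0, 0, 0, 0.75],
  [-17, 0, -17, 0, 0, 0, 0.75],
  [-12, 0, -12, 0, 0, 0, 0.75],
  [-5, 0, -5, 0, 0, 0, 0.75],
])

```text
time: 6.35
tool_pos: [533.5, -428.9, 180.5]
tcp_rot: [179.8, 45.0, 79.9]
ft_force: [-1.3, 1.0, -2.0]
finger_gap: 29.1
grip_force: 34.8
```

Request:
apply_moves([
  [0, 0, 0, 0, 0.0982, 0, 0.75],
  [0, 0, 0, 0, 0.0982, 0, 0.75],
  [0, 0, 0, 0, 0.0982, 0, 0.75],
  [0, 0, 0, 0, 0.0982, 0, 0.75],
  [0, 0, 0, 0, 0.0982, 0, 0.75],
  [0, 0, 0, 0, 0.0982, 0, 0.75],
  [0, 0, 0, 0, 0.0982, 0, 0.75],
  [0, 0, 0, 0, 0.0982, 0, 0.75],
  [0, 0, 0, 0, 0, 0.0905, 0.75],
  [0, 0, 0, 0, 0, 0.0905, 0.75],
  [0, 0, 0, 0, 0, 0.0905, 0.75],
  [0, 0, 0, 0, 0, 0.0905, 0.75],
  [0, 0, 0, 0, 0.0982, 0, 0.75],
  [0, 0, 0, 0, 0.0982, 0, 0.75],
  [0, 0, 0, 0, 0.0982, 0, 0.75],
  [0, 0, 0, 0, 0.0982, 0, 0.75],
  [0, 0, 0, 0, 0.0982, 0, 0.75],
  [0, 0, 0, 0, 0.0982, 0, 0.75],
  [0, 0, 0, 0, 0.0982, 0, 0.75],
  [0, 0, 0, 0, 0.0982, 0, 0.75],
])

```text
time: 8.85
tool_pos: [532.5, -428.7, 177.8]
tcp_rot: [-179.9, -45.2, 59.1]
ft_force: [0.5, 0.7, -1.1]
finger_gap: 29.2
grip_force: 34.9
```

Run:
```python
from h import *
np.set_printoptions(precision=2,suppress=True)
s,p,R=tcp(); M=R.as_matrix(); print(s["time"],p,s["tcp_rot"],s["finger_gap"],s["grip_force"],s["joint_pos"]); print(M)
im=cv2.imread("pics/t2.png"); c=np.load("pics/t2.npy",allow_pickle=True).item(); h=cv2.cvtColor(im,cv2.COLOR_BGR2HSV)
m=cv2.inRange(h,(8,50,110),(35,255,255)); k=np.zeros_like(m);k[205:280,185:262]=m[205:280,185:262]
t=max(cv2.findContours(k,cv2.RETR_EXTERNAL,cv2.CHAIN_APPROX_NONE)[0],key=cv2.contourArea)
print(cv2.minAreaRect(onz(c,t[:,0],20)[:,:2].astype(np.float32)))
# corks: dark-ish brown inside
f=np.zeros_like(m); cv2.drawContours(f,[t],-1,255,-1); f=cv2.erode(f,np.ones((11,11)))
d=cv2.inRange(h,(0,0,0),(18,255,190))&f
n,l,st,ce=cv2.connectedComponentsWithStats(d)
for i in range(1,n):
    if st[i,4]>15: print(st[i],onz(c,[ce[i]],22))
```

```text
8.85 [ 532.49 -428.73  177.82] [-179.89  -45.22   59.14] 29.15911189022983 34.863243198778946 [-62.27  39.05  62.36  38.36 102.99 -30.9 ]
[[ 0.36  0.86  0.36]
 [ 0.6  -0.51  0.61]
 [ 0.71 -0.   -0.7 ]]
((437.4456481933594, -4.8182373046875), (67.2486572265625, 14.43201732635498), 78.32303619384766)
```

Request:
apply_moves([
  [7, -10.5, 10, 0, 0, 0, 0.75],
  [13.9, -21, 20, 0, 0, 0, 0.75],
  [13.9, -21, 20, 0, 0, 0, 0.75],
  [13.9, -21, 20, 0, 0, 0, 0.75],
  [13.9, -21, 20, 0, 0, 0, 0.75],
  [13.9, -21, 20, 0, 0, 0, 0.75],
  [13.9, -21, 20, 0, 0, 0, 0.75],
  [13.9, -21, 20, 0, 0, 0, 0.75],
  [13.9, -21, 20, 0, 0, 0, 0.75],
  [13.9, -21, 20, 0, 0, 0, 0.75],
  [7, -10.5, 10, 0, 0, 0, 0.75],
  [0, 0, 0, 0, 0, 0, 0.75],
  [0, 0, 0, 0, 0, 0, 0.75],
])

```text
time: 10.48
tool_pos: [475.6, -116.2, 136.2]
tcp_rot: [179.9, -45.0, 59.3]
ft_force: [1.2, -0.1, -1.0]
finger_gap: 29.0
grip_force: 35.0
```

Run:
```python
from h import *
np.set_printoptions(precision=2,suppress=True)
s,p,R=tcp(); M=R.as_matrix(); print(s["time"],p,s["tcp_rot"],s["joint_pos"],"grasp",p-19*M[:,2])
im,c=snap("wrist","w3"); snap("scene","s3"); cv2.imwrite("pics/w3b.png",cv2.resize(im,(800,600),interpolation=cv2.INTER_CUBIC))
```

```text
10.475 [ 475.65 -116.22  136.17] [179.93 -45.    59.26] [-50.62   0.84 114.56  41.91  85.   -31.5 ] grasp [ 468.76 -127.76  149.6 ]
```

View pics/w3b.png

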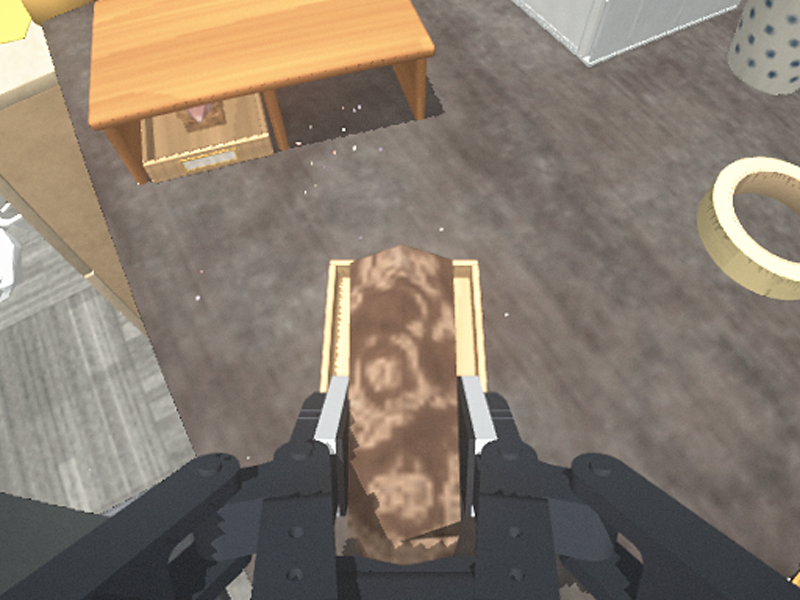

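Wrist view: the crystal is held horizontal over the tray, with its tip towards the tray front (image bottom). The tray's inner-end rim corners are at about (331,261) and (479,261). The riser's upright feet are near (148,183), (283,148) and (425,119), and the empty bay lies between the last two.

Run:
```python
from h import *
np.set_printoptions(precision=1,suppress=True)
im=cv2.imread("pics/w3.png"); c=np.load("pics/w3.npy",allow_pickle=True).item(); h=cv2.cvtColor(im,cv2.COLOR_BGR2HSV)
m=cv2.inRange(h,(12,60,130),(32,255,255)); m[:162]=0;m[252:]=0;m[:,:195]=0;m[:,320:]=0
rows=range(176,238,3)
L=np.array([[np.flatnonzero(m[y]).min()-.5,y] for y in rows]); Rr=np.array([[np.flatnonzero(m[y]).max()+.5,y] for y in rows])
T=[]
for x in list(range(214,226))+list(range(292,304)):
    q=np.flatnonzero(m[:,x]); 
    if len(q):T.append([x,q.min()-.5])
print(T[:3],T[-3:],L[[0,-1]],Rr[[0,-1]])
wl,wr,wt=[onz(c,q,20)[:,:2] for q in (L,Rr,T)]
def line(w):
    v=cv2.fitLine(w.astype(np.float32),cv2.DIST_HUBER,0,.01,.01).ravel(); return v[2:],v[:2]
def ang(d): return np.degrees(np.arctan2(d[1],d[0]))%180
def X(a,b): s=np.linalg.solve(np.c_[a[1],-b[1]],b[0]-a[0]); return a[0]+s[0]*a[1]
l,rr,t=map(line,(wl,wr,wt)); print("angles",ang(l[1]),ang(rr[1]),ang(t[1]))
A,B=X(l,t),X(rr,t); print("corners",A,B,"width",np.linalg.norm(A-B))
# riser
o=cv2.inRange(h,(4,110,60),(20,255,255))
for nm,x0,x1,y0,y1 in (("left",72,100,80,125),("mid",170,188,60,105),("right",262,282,45,90)):
    k=np.zeros_like(o);k[y0:y1,x0:x1]=o[y0:y1,x0:x1]
    print(nm,[(x,int(np.flatnonzero(k[:,x]).max())) for x in range(x0,x1) if k[:,x].any()])
```

```text
[[214, np.float64(165.5)], [215, np.float64(165.5)], [216, np.float64(165.5)]] [[301, np.float64(165.5)], [302, np.float64(165.5)], [303, np.float64(165.5)]] [[209.5 176. ]
 [204.5 236. ]] [[306.5 176. ]
 [310.5 236. ]]
angles 58.975018 58.81268 149.15585
corners [499.   13.8] [577.1 -32.8] width 90.90968
left [(72, 92), (73, 94), (74, 96), (75, 97), (76, 98), (77, 100), (78, 101), (79, 103), (80, 105), (81, 106), (82, 108), (83, 109), (84, 110), (85, 112), (86, 114), (87, 115), (88, 116), (89, 117), (90, 117), (91, 117), (92, 117), (93, 116), (95, 81), (97, 82)]
mid [(170, 67), (171, 70), (172, 74), (173, 77), (174, 80), (175, 84), (176, 87), (177, 91), (178, 94), (179, 95), (180, 95), (181, 95), (182, 95), (183, 95), (184, 93)]
right [(262, 67), (263, 69), (264, 72), (265, 75), (266, 76), (267, 76), (268, 76), (269, 76), (270, 75), (271, 75), (272, 50)]
```

Run:
```python
from h import *
np.set_printoptions(precision=1,suppress=True)
c=np.load("pics/w3.npy",allow_pickle=True).item()
w=onz(c,[[90.5,117.5],[181,96],[268.5,76.8]],0)[:,:2]; print(w,np.linalg.norm(np.diff(w,axis=0),axis=1))
d=w[0]-w[2]; print("riser yaw",np.degrees(np.arctan2(d[1],d[0]))-90,"origin",(w[1]+w[2])/2)
s,p,R=tcp(); M=R.as_matrix(); g=p-19*M[:,2]; tgt=np.array([504.4,-65.5,0]); t=np.array([np.cos(np.radians(59)),np.sin(np.radians(59)),0])
for z in (60,40,33): print(z,"tool shift",M.T@(tgt+[0,0,z]-g))
print(M.T@[0,0,-1],s["time"])
```

```text
[[413.6 155.5]
 [516.1 129.2]
 [619.3 102.9]] [105.8 106.5]
riser yaw 75.65956232349572 origin [567.7 116. ]
60 tool shift [-12.6  -1.4 114.1]
40 tool shift [-26.7  -1.4 128.3]
33 tool shift [-31.7  -1.4 133.2]
[-0.7 -0.   0.7] 10.575
```

Request:
apply_moves([
  [-1, -0.2, 10, 0, 0, 0, 0.75],
  [-2, -0.2, 18, 0, 0, 0, 0.75],
  [-2, -0.2, 18, 0, 0, 0, 0.75],
  [-2, -0.2, 18, 0, 0, 0, 0.75],
  [-2, -0.2, 18, 0, 0, 0, 0.75],
  [-2, -0.2, 18, 0, 0, 0, 0.75],
  [-1.6, -0.2, 14.1, 0, 0, 0, 0.75],
  [0, 0, 0, 0, 0.03, 0, 0.75],
  [-3.5, 0, 3.5, 0, 0, 0, 0.75],
  [-3.5, 0, 3.5, 0, 0, 0, 0.75],
  [-3.5, 0, 3.5, 0, 0, 0, 0.75],
  [-3.5, 0, 3.5, 0, 0, 0, 0.75],
  [0, 0, 0, 0, 0, 0, 0.75],
  [0, 0, 0, 0, 0, 0, 0.75],
  [0, 0, 0, 0, 0, 0, 0.75],
])

```text
time: 12.45
tool_pos: [511.2, -52.3, 26.7]
tcp_rot: [180.0, -46.8, 59.2]
ft_force: [0.1, -0.2, -1.9]
finger_gap: 29.3
grip_force: 35.0
```

Run:
```python
from h import *
np.set_printoptions(precision=2,suppress=True)
s,p,R=tcp(); M=R.as_matrix(); g=p-19*M[:,2]; print(s["time"],g,s["tcp_rot"],s["ft_force"],s["joint_pos"])
t=np.radians(59); d=g[:2]-[504.4,-65.5]; print("along",d@[np.cos(t),np.sin(t)],"left",d@[-np.sin(t),np.cos(t)])
im,c=snap("wrist","w4"); snap("scene","s4")
# tray inside/outer edges relative to image
h=cv2.cvtColor(im,cv2.COLOR_BGR2HSV); m=cv2.inRange(h,(12,60,130),(32,255,255))
for y in range(60,240,15):
    q=np.flatnonzero(m[y,130:400])+130
    print(y,(onz(c,[[q.min()-.5,y],[q.max()+.5,y]],20)[:,:2]@np.array([[np.cos(t),-np.sin(t)],[np.sin(t),np.cos(t)]])-np.array([504.4,-65.5])@np.array([[np.cos(t),-np.sin(t)],[np.sin(t),np.cos(t)]])).ravel() if len(q) else None)
```

```text
12.45 [504.1  -64.17  39.73] [179.98 -46.76  59.24] [ 0.08 -0.21 -1.88] [-43.07  12.55 117.28  48.7   71.35 -37.65]
along 0.9897992739575245 left 0.9445050636682668
60 [164.09  96.31 163.58  84.24]
75 [148.01  92.83 147.8   87.  ]
90 None
105 None
120 None
135 None
150 None
165 [ 71.79  17.38  71.88 -14.18]
180 [ 61.68  45.09  61.94 -44.78]
195 [ 52.08  45.08  52.33 -44.76]
210 [ 42.93  45.09  43.18 -44.76]
225 [ 34.2   45.11  34.45 -44.78]
```

Request:
apply_moves([
  [-1, 0.4, 1, 0, 0, 0, 0.75],
  [-1, 0.4, 1, 0, 0, 0, 0.75],
  [-1, 0, 1, 0, 0, 0, 0.75],
  [-0.7, 0, 0.7, 0, 0, 0, 0.75],
  [0, 0, 0, 0, 0, 0, 0.75],
  [0, 0, 0, 0, 0, 0, 0.75],
])

```text
time: 13.3
tool_pos: [512.5, -52.8, 22.3]
tcp_rot: [179.9, -46.8, 59.3]
ft_force: [-2.0, -2.4, 8.2]
finger_gap: 29.0
grip_force: 38.5
```

Request:
apply_moves([
  [-0.5, 0, 0.5, 0, 0, 0, 0.75],
  [0, 0, 0, 0, 0, 0, 0.75],
  [0, 0, 0, 0, 0, 0, 0.75],
])

```text
time: 13.68
tool_pos: [512.7, -52.8, 22.1]
tcp_rot: [179.9, -46.9, 59.3]
ft_force: [-4.4, -1.9, 11.3]
finger_gap: 29.1
grip_force: 39.9
```

Request:
apply_moves([
  [0, 0, 0, 0, 0, 0, 0.64],
  [0, 0, 0, 0, 0, 0, 0.62],
  [0, 0, 0, 0, 0, 0, 0.6],
  [0, 0, 0, 0, 0, 0, 0.57],
  [0, 0, 0, 0, 0, 0, 0.54],
  [0, 0, 0, 0, 0, 0, 0.54],
  [0, 0, 0, 0, 0, 0, 0.54],
], force=20)

```text
time: 14.55
tool_pos: [511.8, -52.4, 20.5]
tcp_rot: [-180.0, -46.8, 59.2]
ft_force: [0.3, 0.1, -0.8]
finger_gap: 39.1
grip_force: 0.0
```

Run:
```python
from h import *
np.set_printoptions(precision=2,suppress=True)
s,p,R=tcp(); M=R.as_matrix(); g=p-19*M[:,2]; print(s["time"],g,s["tcp_rot"],s["ft_force"],s["finger_gap"])
im,c=snap("wrist","w5"); snap("scene","s5")
h=cv2.cvtColor(im,cv2.COLOR_BGR2HSV); 
print("axis ends predicted",proj(c,[[504.4+50*.515,-65.5+50*.857,33],[504.4-50*.515,-65.5-50*.857,33]]))
k=cv2.inRange(h,(0,40,20),(14,200,200))
for y in range(150,300,10):
    q=np.flatnonzero(k[y,180:340])+180; print(y,(q.min(),q.max(),len(q)) if len(q) else None,end="; ")
```

```text
14.55 [504.7  -64.25  33.54] [-179.97  -46.76   59.21] [ 0.35  0.08 -0.82] 39.126786630764606
axis ends predicted [[260.91 180.58]
 [260.67 416.25]]
150 (np.int64(294), np.int64(311), 7); 160 (np.int64(180), np.int64(328), 40); 170 (np.int64(228), np.int64(292), 50); 180 (np.int64(227), np.int64(293), 61); 190 (np.int64(187), np.int64(293), 64); 200 (np.int64(183), np.int64(337), 69); 210 (np.int64(187), np.int64(291), 64); 220 (np.int64(183), np.int64(338), 71); 230 (np.int64(227), np.int64(294), 65); 240 (np.int64(226), np.int64(295), 58); 250 (np.int64(210), np.int64(308), 79); 260 (np.int64(181), np.int64(337), 97); 270 (np.int64(180), np.int64(314), 91); 280 (np.int64(202), np.int64(317), 93); 290 (np.int64(205), np.int64(313), 91);
```

Request:
apply_moves([
  [0, 0, -6, 0, 0, 0, 0.54],
  [0, 0, -12, 0, 0, 0, 0.54],
  [0, 0, -20, 0, 0, 0, 0.54],
  [0, 0, -20, 0, 0, 0, 0.54],
  [0, 0, -20, 0, 0, 0, 0.54],
  [0, 0, -20, 0, 0, 0, 0.54],
  [0, 0, -20, 0, 0, 0, 0.54],
  [0, 0, 0, 0, -0.136, 0, 0.54],
  [0, 0, 0, 0, -0.136, 0, 0.54],
  [0, 0, 0, 0, -0.136, 0, 0.54],
  [0, 0, 0, 0, -0.136, 0, 0.54],
  [0, 0, 0, 0, -0.136, 0, 0.54],
  [0, 0, 0, 0, -0.136, 0, 0.54],
  [-15, 0, -20, 0, 0, 0, 0.4],
  [-15, 0, -20, 0, 0, 0, 0.4],
  [-15, 0, -20, 0, 0, 0, 0.4],
  [-15, 0, -20, 0, 0, 0, 0.4],
  [0, 0, 0, 0, 0, 0, 0.4],
  [0, 0, 0, 0, 0, 0, 0.4],
])

```text
time: 17.02
tool_pos: [436.9, -177.7, 180.9]
tcp_rot: [-180.0, -0.0, 59.2]
ft_force: [-0.2, -0.1, 0.1]
finger_gap: 51.2
grip_force: 0.0
```

Run:
```python
from h import *
np.set_printoptions(precision=2,suppress=True)
s,p,R=tcp(); print(s["time"],p,s["tcp_rot"],s["finger_gap"],s["joint_pos"])
im,c=snap("wrist","w6"); sc,_=snap("scene","s6")
P=lambda x,y,z:[504.4+x*.515-y*.857,-65.5+x*.857+y*.515,z]
print(proj(c,[P(65,45,20),P(65,-45,20),P(-65,45,20),P(-65,-45,20),P(50,0,33),P(-50,0,33)]))
b=cv2.resize(sc[180:240,180:260],(288,216)); o=np.zeros((384,800,3),np.uint8); o[:,:512]=im; o[:216,512:]=b
cv2.imwrite("pics/v6.png",o)
```

```text
17.025 [ 436.89 -177.72  180.92] [-179.96   -0.02   59.18] 51.211604896978606 [-28.38 -11.12 108.76   0.02  82.41   2.44]
[[204.67 -62.65]
 [316.53 -62.36]
 [208.8   99.68]
 [311.46  99.95]
 [260.6  -49.89]
 [260.21  81.69]]
```

View pics/v6.png

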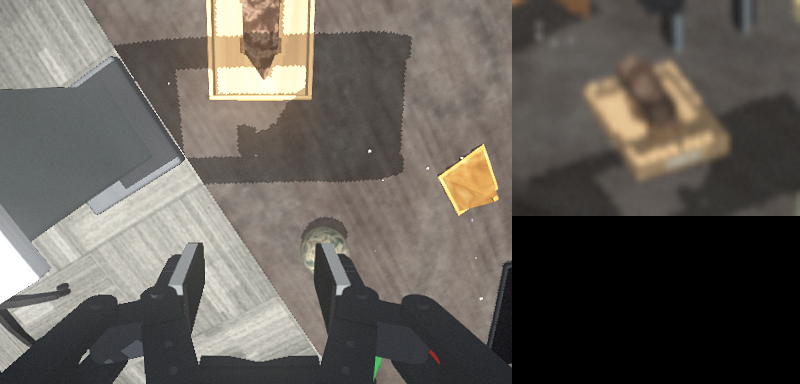

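The crystal lies in the corks with its tip to the front at about (264,79). The tray front rim runs from (209,99) to (312,99), so its centre is 260.5 and the tip looks about 3 px to the right. I'll check the seating numerically.

Run:
```python
from h import *
np.set_printoptions(precision=2,suppress=True)
im=cv2.imread("pics/w6.png"); c=np.load("pics/w6.npy",allow_pickle=True).item(); h=cv2.cvtColor(im,cv2.COLOR_BGR2HSV)
t=np.radians(59); A=np.array([[np.cos(t),-np.sin(t)],[np.sin(t),np.cos(t)]])
loc=lambda px,z:(onz(c,px,z)[:,:2]-[504.4,-65.5])@A
for y in (2,10,20,30,40,50,56,62,70,76):
    print(y,"".join("%4d"%v for v in h[y,204:318:3,2]))
for y in (2,10,20,30,40,50,60,66,72,78):
    q=np.flatnonzero(h[y,236:292,2]<150)+236; print(y,q.min(),q.max(),loc([[q.min()-.5,y],[q.max()+.5,y]],33).ravel())
m=cv2.inRange(h,(12,40,120),(35,255,255))
for y in (10,40,70,90):
    q=np.flatnonzero(m[y,195:330])+195; print(y,q.min(),q.max(),loc([[q.min()-.5,y],[q.max()+.5,y]],20).ravel())
```

```text
2  150 255 246 197 255 255 255 255 255 255 255 255 218 225 220 141 141 147 149 168 189 211 181 150 167 126 204 255 255 255 254 254 255 255 255 150 255 144
10  139 255 255 184 255 255 255 255 255 255 255 255 255 223 231 209 220 215 220 183 146 128 123 127 130 149 216 255 255 255 254 254 255 255 255 146 255  87
20  150 255 255 154 255 255 255 255 255 255 255 255 255 147 201 230 170 145 141 129 126 133 134 144 137 230 255 255 255 255 254 255 255 255 255 148 255 126
30  143 255 255 164 255 255 255 255 255 255 255 255 255 142 149 154 190 205 215 199 214 178 138 147 203 226 219 255 255 255 255 255 255 255 255 220 255 146
40  105 147 228 156 232 231 226 220 222 225 222 221 155 151 108 106 130 136 132 133 145 134 102 128 125 147 223 219 207 202 199 198 209 216 193 185 228  80
50  106 157 228 146 232 233 227 224 221 223 224 223 157 192 115 124 128 119 122 107 119 128 125 123 135 153 222 212 205 205 201 204 214 215 189 189 230  92
56  104 124 230 140 233 233 229 223 222 222 224 221 222 225 231 110 132 142 145 134 142 128 108  92 228 226 219 211 206 206 203 206 217 217 182 208 215  90
62  105 1
[... 348 characters left out ...]
55 255 255 255 255 255 255 255 255 165 215 255 231 255 255 255 255 255 255 255 255 255 255 255 138 228 189  99
2 248 280 [ 11.52  10.21  11.61 -15.82]
10 264 279 [  5.52  -2.44   5.6  -15.11]
20 243 278 [ -2.02  14.25  -1.95 -14.42]
30 243 278 [ -9.62  14.31  -9.55 -14.52]
40 244 280 [-17.29  13.56 -17.2  -16.24]
50 244 280 [-25.01  13.62 -24.93 -16.36]
60 250 272 [-32.81   8.79 -32.76  -9.96]
66 255 269 [-37.52   4.71 -37.49  -7.56]
72 259 262 [-42.26   1.43 -42.25  -1.85]Traceback (most recent call last):
  File "<stdin>", line 9, in <module>
    return umr_minimum(a, axis, None, out, keepdims, initial, where)
ValueError: zero-size array to reduction operation minimum which has no identity
```

Rows 20–30 put the shaft edges at +14.3/-14.5 mm about the tray's centre line, so the crystal is seated. Next I'll go down behind the tray front, with the fingers about 51 mm apart, for a two-point push.

Request:
apply_moves([
  [15, 0, 0, 0, 0, 0, 0.4],
  [15, 0, 22, 0, 0, 0, 0.4],
  [0, 0, 25, 0, 0, 0, 0.4],
  [0, 0, 25, 0, 0, 0, 0.4],
  [0, 0, 25, 0, 0, 0, 0.4],
  [0, 0, 25, 0, 0, 0, 0.4],
  [0, 0, 25, 0, 0, 0, 0.4],
  [0, 0, 18, 0, 0, 0, 0.4],
  [0, 0, 11, 0, 0, 0, 0.4],
  [0, 0, 0, 0, 0, 0, 0.4],
  [0, 0, 0, 0, 0, 0, 0.4],
])

```text
time: 18.5
tool_pos: [453.2, -152.0, 6.1]
tcp_rot: [180.0, -0.0, 59.2]
ft_force: [-0.5, -0.2, 0.3]
finger_gap: 51.3
grip_force: 0.0
```

Request:
apply_moves([
  [6, 0, 0, 0, 0, 0, 0.4],
  [5, 0, 0, 0, 0, 0, 0.4],
  [3, 0, 0, 0, 0, 0, 0.4],
  [3, 0, 0, 0, 0, 0, 0.4],
  [2, 0, 0, 0, 0, 0, 0.4],
  [2, 0, 0, 0, 0, 0, 0.4],
  [0, 0, 0, 0, 0, 0, 0.4],
])

```text
time: 19.38
tool_pos: [463.3, -133.9, 5.4]
tcp_rot: [-180.0, -0.0, 59.2]
ft_force: [0.2, 0.4, 0.1]
finger_gap: 51.0
grip_force: 0.0
```

Request:
apply_moves([
  [1, 0, 0, 0, 0, 0, 0.4],
  [1, 0, 0, 0, 0, 0, 0.4],
  [1, 0, 0, 0, 0, 0, 0.4],
  [1, 0, 0, 0, 0, 0, 0.4],
  [1, 0, 0, 0, 0, 0, 0.4],
])

```text
time: 20.0
tool_pos: [465.7, -130.0, 5.4]
tcp_rot: [-180.0, 0.0, 59.2]
ft_force: [-0.4, -3.0, 0.3]
finger_gap: 51.3
grip_force: 1.5
```

Run:
```python
from h import *
np.set_printoptions(precision=2,suppress=True)
s,p,R=tcp(); print(s["time"],p,s["tcp_rot"],s["ft_force"]); M=R.as_matrix()
d=np.array([471,-121.2])-p[:2]; print("to front",M[:2,:2].T@d)
O=np.array([567.7,116]);a=np.radians(75.7);D=np.array([np.cos(a),np.sin(a)]);N=np.array([-D[1],D[0]])
print("tcp in riser",(p[:2]-O)@D,(p[:2]-O)@N)
im,c=snap("wrist","w7"); h=cv2.cvtColor(im,cv2.COLOR_BGR2HSV); m=cv2.inRange(h,(12,40,120),(35,255,255))
for y in range(10,260,20):
    q=np.flatnonzero(m[y,150:370])+150
    if len(q)>3: print(y,((onz(c,[[q.min()-.5,y],[q.max()+.5,y]],20)[:,:2]-p[:2])@M[:2,:2]).ravel())
```

```text
20.0 [ 465.7  -130.      5.42] [-179.99    0.03   59.24] [-0.42 -2.97  0.33]
to front [10.27  0.05]
tcp in riser -263.57370757663665 38.078362332644524
10 [104.09 -39.11 104.02  38.6 ]
30 [ 97.33 -39.54  97.19  36.84]
50 [ 90.37 -36.69  90.33  36.9 ]
70 [ 83.45 -39.76  83.34  37.  ]
90 [ 76.33 -41.06  76.2   37.12]
110 [ 69.01 -41.66  68.89  36.9 ]
130 [ 61.5  -42.31  61.44  41.75]
150 [ 53.76 -43.01  53.7   42.44]
170 [ 45.77 -43.76  45.71  43.18]
190 [ 37.49 -44.57  37.44  43.98]
210 [ 28.9  -45.02  28.85  44.84]
230 [ 19.96 -44.67  19.91  44.92]
```

Request:
apply_moves([
  [2, 0.4, 0, 0, 0, -0.005, 0.4],
  [4, 0.78, 0, 0, 0, -0.0103, 0.4],
  [4, 0.78, 0, 0, 0, -0.0103, 0.4],
  [4, 0.78, 0, 0, 0, -0.0103, 0.4],
  [4, 0.78, 0, 0, 0, -0.0103, 0.4],
  [4, 0.78, 0, 0, 0, -0.0103, 0.4],
  [4, 0.78, 0, 0, 0, -0.0103, 0.4],
  [4, 0.78, 0, 0, 0, -0.0103, 0.4],
  [4, 0.78, 0, 0, 0, -0.0103, 0.4],
  [4, 0.78, 0, 0, 0, -0.0103, 0.4],
  [4, 0.78, 0, 0, 0, -0.0103, 0.4],
  [4, 0.78, 0, 0, 0, -0.0103, 0.4],
  [4, 0.78, 0, 0, 0, -0.0103, 0.4],
  [4, 0.78, 0, 0, 0, -0.0103, 0.4],
  [2, 0.4, 0, 0, 0, -0.005, 0.4],
  [0, 0, 0, 0, 0, 0, 0.4],
])

```text
time: 22.05
tool_pos: [501.1, -84.4, 5.4]
tcp_rot: [-180.0, -0.0, 67.5]
ft_force: [0.5, -0.2, -0.4]
finger_gap: 51.5
grip_force: 0.0
```

```bash
cat > chk.py <<'E'
from h import *
np.set_printoptions(precision=2,suppress=True)
O=np.array([567.7,116]);a=np.radians(75.7);D=np.array([np.cos(a),np.sin(a)]);N=np.array([-D[1],D[0]])
s,p,R=tcp(); M=R.as_matrix(); print(s["time"],p,s["tcp_rot"],s["ft_force"],"riser",(p[:2]-O)@D,(p[:2]-O)@N)
im,c=snap("wrist","w_%d"%(s["time"]*100)); h=cv2.cvtColor(im,cv2.COLOR_BGR2HSV); m=cv2.inRange(h,(12,40,120),(35,255,255))
L,Rt=[],[]
for y in range(150,240,6):
    q=np.flatnonzero(m[y,150:370])+150
    if len(q)>3:
        w=(onz(c,[[q.min()-.5,y],[q.max()+.5,y]],20)[:,:2]-p[:2])@M[:2,:2]; L.append(w[0]);Rt.append(w[1])
L,Rt=np.array(L),np.array(Rt)
for e in (L,Rt): print("edge y",np.median(e[:,1]),"slope deg",np.degrees(np.polyfit(e[:,0],e[:,1],1)[0]), e[:,1].round(1))
E
python3 chk.py
```

```text
22.05 [501.09 -84.38   5.43] [-180.     -0.04   67.49] [ 0.46 -0.17 -0.41] riser -210.6277551552244 15.047264548164236
edge y -44.65097046761506 slope deg 3.4189674523555857 [-43.  -43.2 -43.5 -43.7 -43.9 -44.2 -44.4 -44.7 -44.9 -44.8 -45.  -45.7
 -44.7 -45.  -44.8]
edge y 44.09525788310622 slope deg -4.010855759398172 [42.5 42.7 42.9 43.1 43.4 43.6 43.8 44.1 44.3 44.6 44.9 44.7 44.6 44.8
 44.7]
```

Request:
apply_moves([
  [2, 0.4, 0, 0, 0, -0.005, 0.4],
  [4, 0.78, 0, 0, 0, -0.0103, 0.4],
  [4, 0.78, 0, 0, 0, -0.0103, 0.4],
  [4, 0.78, 0, 0, 0, -0.0103, 0.4],
  [4, 0.78, 0, 0, 0, -0.0103, 0.4],
  [4, 0.78, 0, 0, 0, -0.0103, 0.4],
  [4, 0.78, 0, 0, 0, -0.0103, 0.4],
  [4, 0.78, 0, 0, 0, -0.0103, 0.4],
  [4, 0.78, 0, 0, 0, -0.0103, 0.4],
  [4, 0.78, 0, 0, 0, -0.0103, 0.4],
  [4, 0.78, 0, 0, 0, -0.0103, 0.4],
  [4, 0.78, 0, 0, 0, -0.0103, 0.4],
  [4, 0.78, 0, 0, 0, -0.0103, 0.4],
  [4, 0.78, 0, 0, 0, -0.0103, 0.4],
  [2, 0.4, 0, 0, 0, -0.005, 0.4],
  [0, 0, 0, 0, 0, 0, 0.4],
])

```text
time: 24.1
tool_pos: [529.3, -34.9, 5.4]
tcp_rot: [-180.0, -0.0, 75.7]
ft_force: [-0.0, -0.6, -0.5]
finger_gap: 51.4
grip_force: 0.0
```

```bash
python3 chk.py
python3 - <<'E'
from h import *
import glob
np.set_printoptions(precision=1,suppress=True)
# check uprights near mouth in latest wrist view
c=optics.get_calibration("wrist"); D=np.array([.247,.969]);N=np.array([-.969,.247]);O=np.array([567.7,116])
f=sorted(glob.glob("pics/w_*.png"))[-1]; h=cv2.cvtColor(cv2.imread(f),cv2.COLOR_BGR2HSV)
for z in (0,65):
  pts=[np.r_[O+N*y,z] for y in (-53,53)]; print(z,proj(c,pts))
o=cv2.inRange(h,(4,110,60),(20,255,255))
for y in range(0,150,15): print(y,[int(v) for v in np.flatnonzero(np.diff(o[y].astype(int)))][:14])
E
```

```text
24.1 [529.3  -34.86   5.43] [-179.99   -0.04   75.74] [-0.   -0.65 -0.5 ] riser -155.6695495437092 -0.05306827317124174
edge y -44.42282872780534 slope deg 2.797818077691149 [-43.  -43.2 -43.5 -43.7 -43.9 -44.2 -44.4 -44.7 -44.9 -44.8 -44.6 -44.9
 -44.7 -45.  -44.4]
edge y 44.10395936710177 slope deg -4.317948721506783 [42.5 42.7 42.9 43.1 43.4 43.6 43.9 44.1 44.4 44.6 44.9 45.2 45.  44.9
 44.7]
0 [[ 393.8 -109.8]
 [ 126.2 -109.8]]
65 [[ 455.1 -175.6]
 [  64.7 -177.1]]
0 [209, 210, 374, 375]
15 [153, 154, 297, 298]
30 [149, 150, 363, 364]
45 [166, 167]
60 [151, 152, 158, 159]
75 []
90 [156, 158, 193, 194, 290, 291]
105 [161, 162, 280, 281]
120 [217, 219, 220, 221, 229, 230, 235, 236, 246, 247, 317, 318]
135 [211, 212, 214, 217, 225, 226, 231, 232, 304, 306]
```

Request:
apply_moves([
  [2, 0, 0, 0, 0, 0, 0.4],
  [4, 0, 0, 0, 0, 0, 0.4],
  [4, 0, 0, 0, 0, 0, 0.4],
  [4, 0, 0, 0, 0, 0, 0.4],
  [4, 0, 0, 0, 0, 0, 0.4],
  [4, 0, 0, 0, 0, 0, 0.4],
  [4, 0, 0, 0, 0, 0, 0.4],
  [4, 0, 0, 0, 0, 0, 0.4],
  [4, 0, 0, 0, 0, 0, 0.4],
  [4, 0, 0, 0, 0, 0, 0.4],
])

```text
time: 25.4
tool_pos: [538.6, 1.8, 5.5]
tcp_rot: [-180.0, -0.0, 75.7]
ft_force: [-0.7, -3.5, 0.6]
finger_gap: 51.2
grip_force: 1.6
```

```bash
python3 chk.py
python3 - <<'E'
from h import *
np.set_printoptions(precision=1,suppress=True)
# top-view cross check of riser top board: corners
im,c=snap("top","t8"); h=cv2.cvtColor(im,cv2.COLOR_BGR2HSV); m=cv2.inRange(h,(5,90,110),(22,255,255)); k=np.zeros_like(m);k[170:290,70:165]=m[170:290,70:165]
k=cv2.morphologyEx(k,cv2.MORPH_OPEN,np.ones((7,7)))
t=max(cv2.findContours(k,cv2.RETR_EXTERNAL,cv2.CHAIN_APPROX_NONE)[0],key=cv2.contourArea)
b=cv2.boxPoints(cv2.minAreaRect(onz(c,t[:,0],65)[:,:2].astype(np.float32))); D=np.array([.247,.969]);N=np.array([-.969,.247]); print(np.c_[(b-[567.7,116])@D,(b-[567.7,116])@N])
E
```

```text
25.4 [538.61   1.82   5.45] [-179.99   -0.01   75.72] [-0.72 -3.52  0.59] riser -117.82647387766602 -0.01069326306428664
edge y -44.56656884810163 slope deg 2.8460554563071883 [-43.  -43.2 -43.5 -43.7 -43.9 -44.2 -44.4 -44.6 -44.9 -44.7 -44.6 -44.9
 -44.7 -44.6 -44.8]
edge y 44.10697082467323 slope deg -4.326625591801343 [42.5 42.7 42.9 43.1 43.4 43.6 43.9 44.1 44.4 44.6 44.9 45.2 45.  44.9
 44.7]
[[ 50.4 168.5]
 [ 52.8 -62.4]
 [139.8 -61.5]
 [137.4 169.4]]
```

Request:
apply_moves([
  [4, 0, 0, 0, 0, 0, 0.4],
  [5, 0, 0, 0, 0, 0, 0.4],
  [5, 0, 0, 0, 0, 0, 0.4],
  [5, 0, 0, 0, 0, 0, 0.4],
  [5, 0, 0, 0, 0, 0, 0.4],
  [5, 0, 0, 0, 0, 0, 0.4],
  [5, 0, 0, 0, 0, 0, 0.4],
  [5, 0, 0, 0, 0, 0, 0.4],
  [5, 0, 0, 0, 0, 0, 0.4],
  [5, 0, 0, 0, 0, 0, 0.4],
])

```text
time: 26.75
tool_pos: [550.7, 49.4, 5.4]
tcp_rot: [-180.0, -0.0, 75.7]
ft_force: [-0.1, -2.4, 0.1]
finger_gap: 51.3
grip_force: 1.5
```

Request:
apply_moves([
  [5, 0, 0, 0, 0, 0, 0.4],
  [5, 0, 0, 0, 0, 0, 0.4],
  [5, 0, 0, 0, 0, 0, 0.4],
  [5, 0, 0, 0, 0, 0, 0.4],
  [5, 0, 0, 0, 0, 0, 0.4],
  [5, 0, 0, 0, 0, 0, 0.4],
  [4, 0, 0, 0, 0, 0, 0.4],
  [4, 0, 0, 0, 0, 0, 0.4],
  [3, 0, 0, 0, 0, 0, 0.4],
  [2, 0, 0, 0, 0, 0, 0.4],
  [0, 0, 0, 0, 0, 0, 0.4],
])

```text
time: 28.12
tool_pos: [561.3, 91.1, 5.4]
tcp_rot: [-180.0, -0.0, 75.7]
ft_force: [0.7, -0.6, -1.1]
finger_gap: 51.5
grip_force: 0.1
```

```bash
python3 chk.py
```

```text
28.125 [561.28  91.07   5.44] [-179.99   -0.04   75.73] [ 0.67 -0.62 -1.08] riser -25.747936159303446 0.06209567359880985
edge y -44.66268073354475 slope deg 5.709828754736853 [-43.  -43.2 -43.5 -43.7 -43.9 -44.2 -44.4 -44.7 -44.9 -45.2 -45.4 -45.7
 -46.  -46.3 -46.6]
edge y 44.09720052792804 slope deg -5.65567706521943 [42.5 42.7 42.9 43.1 43.4 43.6 43.8 44.1 44.4 44.6 44.9 45.1 45.4 45.7
 46. ]
```

Request:
apply_moves([
  [2, 0, 0, 0, 0, 0, 0.4],
  [3, 0, 0, 0, 0, 0, 0.4],
  [2, 0, 0, 0, 0, 0, 0.4],
  [2, 0, 0, 0, 0, 0, 0.4],
  [1, 0, 0, 0, 0, 0, 0.4],
  [1, 0, 0, 0, 0, 0, 0.4],
  [1, 0, 0, 0, 0, 0, 0.4],
])

```text
time: 29.05
tool_pos: [563.6, 100.2, 5.5]
tcp_rot: [-180.0, 0.2, 75.8]
ft_force: [-5.4, -18.2, 6.2]
finger_gap: 51.3
grip_force: 1.8
```

Request:
apply_moves([
  [0.7, 0, 0, 0, 0, 0, 0.4],
  [0.7, 0, 0, 0, 0, 0, 0.4],
  [0, 0, 0, 0, 0, 0, 0.4],
])

```text
time: 29.42
tool_pos: [563.6, 100.2, 5.4]
tcp_rot: [-179.9, 0.3, 75.8]
ft_force: [-6.1, -21.8, 8.0]
finger_gap: 50.9
grip_force: 1.4
```

Request:
apply_moves([
  [0.5, 0, 0, 0, 0, 0, 0.4],
  [0.5, 0, 0, 0, 0, 0, 0.4],
  [0, 0, 0, 0, 0, 0, 0.4],
])

```text
time: 29.8
tool_pos: [563.6, 100.2, 5.4]
tcp_rot: [-179.9, 0.4, 75.8]
ft_force: [-9.7, -26.7, 9.9]
finger_gap: 51.2
grip_force: 1.6
```

```bash
python3 - <<'E'
from h import *
np.set_printoptions(precision=2,suppress=True)
c=np.load("pics/w3.npy",allow_pickle=True).item(); h=cv2.cvtColor(cv2.imread("pics/w3.png"),cv2.COLOR_BGR2HSV)
D=np.array([.247,.969]);N=np.array([-.969,.247]);O=np.array([567.7,116])
o=cv2.inRange(h,(4,110,60),(20,255,255))
for x in (110,150,200,225,245):  # lower edge of board over open columns
    col=o[:70 if x>190 else 90,x]; run=np.flatnonzero(col); y=run[0]
    while o[y+1,x]: y+=1
    for z in (57,65):
        w=onz(c,[[x,y+.5]],z)[0,:2]-O; print(x,y,z,w@D,w@N)
s,p,R=tcp(); M=R.as_matrix(); f=M.T@s["ft_force"]; t=M.T@s["wrist_torque"]; print("F tool",f,"T tool",t,"lever",t[1]/f[0]*1000)
E
python3 chk.py
python3 - <<'E'
from h import *
import glob
# tray front rim in latest wrist view
f=max(glob.glob("pics/w_*.png"),key=lambda n:int(n.split("_")[-1][:-4])); c=optics.get_calibration("wrist"); h=cv2.cvtColor(cv2.imread(f),cv2.COLOR_BGR2HSV)
s,p,R=tcp(); M=R.as_matrix()
for x in (225,240,260,275,290):
    print(x,[(y,tuple(int(v) for v in h[y,x])) for y in range(222,262,3)])
for xx in (8,10,12,14,16): print(xx,proj(c,[np.r_[p[:2]+M[:2,0]*xx,20]]))
E
```

```text
110 71 57 -1.4008709175327567 115.20166106548564
110 71 65 -11.281759971725101 112.82946120821813
150 62 57 -1.6956924211606328 74.31016274979225
150 62 65 -11.566557530919884 73.32827568131007
200 51 57 -1.410530996503165 22.407933161613204
200 51 65 -11.291091607574403 23.19072424226178
225 45 57 -0.07881568902671399 -4.376176819625996
225 45 65 -10.004654680672541 -2.6827247904432676
245 41 57 -0.03482487629872999 -25.953000286938547
245 41 65 -9.962159557563321 -23.525935285778754
F tool [-28.31  -2.86  -9.72] T tool [ 0.47 -3.37 -1.26] lever 119.18857309123621
29.8 [563.61 100.2    5.39] [-179.9     0.4    75.76] [ -9.7  -26.67   9.92] riser -16.32399713792681 0.06492674385736885
edge y -44.54668095625896 slope deg 5.853057850458632 [-42.9 -43.1 -43.3 -43.6 -43.8 -44.  -44.3 -44.5 -44.8 -45.1 -45.4 -45.6
 -45.9 -46.2 -46.5]
edge y 43.975433282671624 slope deg -5.789804493111189 [42.3 42.5 42.8 43.  43.2 43.5 43.7 44.  44.2 44.5 44.8 45.  45.3 45.6
 45.9]
225 [(222, (13, 146, 161)), (225, (14, 141, 220)), (228, (15, 146, 220)), (231, (14, 146, 224)), (234, (13, 144, 223)), (237, 
[... 972 characters left out ...]
), (237, (13, 139, 139)), (240, (14, 140, 137)), (243, (13, 140, 135)), (246, (14, 142, 135)), (249, (14, 145, 137)), (252, (15, 144, 138)), (255, (13, 144, 138)), (258, (13, 141, 137)), (261, (14, 142, 138))]
290 [(222, (13, 144, 129)), (225, (13, 141, 132)), (228, (13, 144, 131)), (231, (14, 139, 134)), (234, (13, 137, 134)), (237, (13, 135, 136)), (240, (14, 148, 131)), (243, (14, 149, 132)), (246, (13, 141, 134)), (249, (13, 145, 137)), (252, (14, 149, 137)), (255, (14, 140, 137)), (258, (14, 146, 138)), (261, (13, 138, 142))]
8 [[260.12854234 256.57247257]]
10 [[260.12959473 252.39282608]]
12 [[260.13062389 248.1714632 ]]
14 [[260.13162906 243.90815903]]
16 [[260.13260943 239.60269729]]
```

The stop came about 5 mm short of flush, with an upward force. That fits the gripper's knuckles meeting the riser's top board rather than the tray reaching the back wall. I'll back off, lean the hand back 30° so only the fingertips lead, and finish the push.

Request:
apply_moves([
  [-5, 0, 0, 0, 0, 0, 0.4],
  [-10, 0, 0, 0, 0, 0, 0.4],
  [-10, 0, 0, 0, 0, 0, 0.4],
  [0, 0, 0, 0, 0.131, 0, 0.4],
  [0, 0, 0, 0, 0.131, 0, 0.4],
  [0, 0, 0, 0, 0.131, 0, 0.4],
  [0, 0, 0, 0, 0.131, 0, 0.4],
  [0, 0, 0, 0, 0, 0, 0.4],
  [0, 0, 0, 0, 0, 0, 0.4],
])

```text
time: 30.98
tool_pos: [558.7, 80.1, 5.5]
tcp_rot: [-180.0, -29.9, 75.7]
ft_force: [0.7, 0.0, 0.5]
finger_gap: 51.5
grip_force: 0.0
```

```bash
cat > ck2.py <<'E'
from h import *
np.set_printoptions(precision=2,suppress=True)
D=np.array([.247,.969]);N=np.array([-.969,.247]);O=np.array([567.7,116])
s,p,R=tcp(); M=R.as_matrix(); print(s["time"],p,s["tcp_rot"],s["ft_force"],"riser",(p[:2]-O)@D,(p[:2]-O)@N,M.T@np.r_[D,0])
im,c=snap("wrist","x_%d"%(s["time"]*100)); h=cv2.cvtColor(im,cv2.COLOR_BGR2HSV)
q=lambda a,y,z:np.r_[O+D*a+N*y,z]
for a in (-6,-4,-2,0,2): print(a,proj(c,[q(a,-20,20),q(a,0,20),q(a,20,20),q(a,0,0)]).round(1).tolist())
for y in (-20,0,20):   # brightness profile down each column through front rim
    x,v=proj(c,[q(-3,y,20)])[0]; x,v=int(x),int(v); print(y,x,[(r_,int(h[r_,x,0]),int(h[r_,x,1]),int(h[r_,x,2])) for r_ in range(max(v-24,0),min(v+30,384),3)])
E
python3 ck2.py
```

```text
30.975 [558.73  80.13   5.52] [-179.98  -29.92   75.68] [0.67 0.03 0.52] riser -36.97318251254846 -0.17053215144665224 [ 0.87 -0.    0.5 ]
-6 [[303.8, 186.5], [259.6, 186.6], [215.3, 186.6], [259.5, 195.6]]
-4 [[303.7, 182.2], [259.6, 182.3], [215.4, 182.3], [259.5, 191.8]]
-2 [[303.6, 178.0], [259.5, 178.0], [215.5, 178.1], [259.5, 188.0]]
0 [[303.4, 173.7], [259.5, 173.7], [215.6, 173.8], [259.5, 184.2]]
2 [[303.3, 169.5], [259.5, 169.5], [215.8, 169.6], [259.5, 180.4]]
-20 303 [(156, 17, 103, 161), (159, 16, 107, 162), (162, 17, 102, 162), (165, 17, 105, 161), (168, 17, 103, 166), (171, 17, 101, 161), (174, 16, 103, 163), (177, 17, 106, 192), (180, 22, 75, 252), (183, 22, 83, 250), (186, 16, 104, 127), (189, 17, 132, 151), (192, 16, 104, 132), (195, 12, 37, 123), (198, 13, 40, 121), (201, 12, 38, 115), (204, 12, 37, 118), (207, 14, 40, 120)]
0 259 [(156, 17, 106, 183), (159, 16, 108, 184), (162, 16, 104, 184), (165, 16, 107, 183), (168, 16, 100, 183), (171, 16, 103, 185), (174, 16, 102, 185), (177, 16, 107, 203), (180, 23, 73, 252), (183, 21, 83, 250), (186, 14, 88, 127), (189, 17, 117, 174), (192, 17, 46, 154), (195, 12, 44, 75), (198, 17, 38, 120), (201, 17, 44, 115), (204, 17, 40, 114), (207, 17, 39, 119)]
20 215 [(156, 16, 103, 174), (159, 16, 105, 172), (162, 16, 102, 170), (165, 16, 102, 173), (168, 17, 106, 174), (171, 16, 103, 173), (174, 16, 102, 170), (177, 16, 102, 187), (180, 22, 80, 251), (183, 21, 83, 250), (186, 17, 98, 128), (189, 17, 101, 136), (192, 16, 99, 134), (195, 13, 40, 115), (198, 11, 47, 115), (201, 17, 46, 112), (204, 14, 39, 111), (207, 12, 39, 119)]
```

Request:
apply_moves([
  [3.5, 0, 2, 0, 0, 0, 0.4],
  [3.5, 0, 2, 0, 0, 0, 0.4],
  [3.5, 0, 2, 0, 0, 0, 0.4],
  [3.5, 0, 2, 0, 0, 0, 0.4],
  [2.6, 0, 1.5, 0, 0, 0, 0.4],
  [1.75, 0, 1, 0, 0, 0, 0.4],
  [1.75, 0, 1, 0, 0, 0, 0.4],
  [0.87, 0, 0.5, 0, 0, 0, 0.4],
  [0.87, 0, 0.5, 0, 0, 0, 0.4],
  [0, 0, 0, 0, 0, 0, 0.4],
])

```text
time: 32.28
tool_pos: [564.8, 104.7, 5.5]
tcp_rot: [-180.0, -30.0, 75.7]
ft_force: [0.4, -1.1, -0.2]
finger_gap: 51.3
grip_force: 0.5
```

```bash
python3 ck2.py | head -8
```

```text
32.275 [564.84 104.68   5.54] [-179.99  -30.02   75.71] [ 0.36 -1.12 -0.17] riser -11.67746429451648 -0.022319273799288997 [0.87 0.   0.5 ]
-6 [[305.8, 242.9], [260.0, 243.0], [214.2, 243.0], [259.9, 245.8]]
-4 [[305.7, 238.3], [260.0, 238.4], [214.3, 238.4], [259.9, 241.7]]
-2 [[305.5, 233.8], [260.0, 233.9], [214.5, 233.8], [259.9, 237.7]]
0 [[305.4, 229.2], [260.0, 229.3], [214.6, 229.3], [259.9, 233.7]]
2 [[305.3, 224.7], [260.0, 224.8], [214.7, 224.8], [259.9, 229.7]]
-20 305 [(212, 13, 147, 206), (215, 14, 147, 196), (218, 14, 148, 189), (221, 14, 140, 157), (224, 14, 117, 122), (227, 16, 106, 142), (230, 17, 105, 138), (233, 16, 105, 189), (236, 20, 95, 241), (239, 19, 98, 236), (242, 18, 133, 167), (245, 16, 54, 104), (248, 14, 49, 105), (251, 11, 50, 103), (254, 10, 51, 104), (257, 7, 44, 98), (260, 12, 44, 105), (263, 9, 42, 103)]
0 260 [(212, 14, 147, 214), (215, 14, 147, 200), (218, 13, 145, 192), (221, 13, 147, 163), (224, 15, 129, 117), (227, 16, 110, 157), (230, 16, 104, 162), (233, 16, 104, 155), (236, 19, 95, 239), (239, 18, 98, 237), (242, 18, 142, 213), (245, 18, 114, 123), (248, 13, 43, 106), (251, 13, 45, 102), (254, 14, 38, 101), (257, 14, 36, 105), (260, 16, 39, 99), (263, 15, 40, 103)]
```

Request:
apply_moves([
  [0.87, 0, 0.5, 0, 0, 0, 0.4],
  [0.87, 0, 0.5, 0, 0, 0, 0.4],
  [0.87, 0, 0.5, 0, 0, 0, 0.4],
  [0, 0, 0, 0, 0, 0, 0.4],
])

```text
time: 32.83
tool_pos: [565.7, 107.3, 5.5]
tcp_rot: [180.0, -30.0, 75.7]
ft_force: [-1.9, -6.0, 1.3]
finger_gap: 51.4
grip_force: 2.8
```

Request:
apply_moves([
  [0.87, 0, 0.5, 0, 0, 0, 0.4],
  [0.87, 0, 0.5, 0, 0, 0, 0.4],
  [0, 0, 0, 0, 0, 0, 0.4],
])

```text
time: 33.2
tool_pos: [566.2, 107.6, 5.5]
tcp_rot: [179.9, -29.9, 75.7]
ft_force: [-4.8, -15.9, 4.8]
finger_gap: 51.2
grip_force: 8.4
```

```bash
cat > ck3.py <<'E'
from h import *
np.set_printoptions(precision=2,suppress=True)
D=np.array([.247,.969]);N=np.array([-.969,.247]);O=np.array([567.7,116])
s,p,R=tcp(); print(s["time"],p,s["ft_force"],"riser",(p[:2]-O)@D)
im,c=snap("wrist","y_%d"%(s["time"]*100)); h=cv2.cvtColor(im,cv2.COLOR_BGR2HSV)
q=lambda a,y,z:np.r_[O+D*a+N*y,z]
A=np.arange(-14,14,.5)
for y in (-38,-20,0,20,38,68,75,85,100):
    P=proj(c,[q(a,y,20) for a in A]); ok=(P[:,0]>1)&(P[:,0]<510)&(P[:,1]>1)&(P[:,1]<382)
    v=[int(h[int(round(b)),int(round(a)),2]) if k else -1 for (a,b),k in zip(P,ok)]
    print("y",y,"px",P[28].round(0)," ".join(map(str,v)))
E
python3 ck3.py
```

```text
33.2 [566.24 107.62   5.45] [ -4.83 -15.87   4.76] riser -8.475752075413306
y -38 px [345. 236.] 48 52 64 62 48 53 52 55 53 52 52 60 87 100 99 98 97 99 102 97 102 105 107 143 217 235 225 150 148 138 115 117 117 135 180 185 190 190 195 198 203 207 203 203 201 199 198 197 199 199 196 200 202 200 202 208
y -20 px [304. 236.] 106 104 105 105 103 100 105 103 106 104 105 104 106 104 102 107 103 107 106 106 84 125 228 178 227 239 223 202 168 128 119 130 147 167 182 188 190 196 202 205 208 207 207 207 203 200 201 202 199 200 203 205 203 207 208 205
y 0 px [258. 237.] 101 99 103 98 100 98 99 101 101 98 99 98 100 102 99 100 104 106 106 103 190 221 161 197 230 239 248 196 149 121 108 103 146 176 186 190 201 200 206 209 210 214 208 211 206 206 207 203 203 203 208 210 206 208 211 215
y 20 px [213. 237.] 68 68 66 64 61 68 65 65 70 68 67 71 72 70 67 67 72 68 75 93 103 107 142 204 205 164 149 150 152 118 121 114 146 179 186 191 197 202 206 209 211 211 212 210 210 209 211 209 207 210 208 208 211 208 211 212
y 38 px [172. 236.] 46 48 61 65 51 54 51 50 53 54 58 75 97 93 94 95 90 97 97 89 71 108 131 195
[... 342 characters left out ...]
15 217 216
y 75 px [ 91. 236.] 95 99 97 99 96 96 97 97 96 98 101 97 97 96 100 100 101 106 97 67 85 114 163 227 239 220 149 151 146 125 137 155 175 189 195 199 202 206 210 215 218 213 217 217 216 212 213 215 211 211 210 214 216 213 213 213
y 85 px [ 70. 235.] 96 96 96 99 97 92 97 100 102 98 103 104 103 103 105 104 106 104 101 138 199 255 116 221 232 242 166 161 134 111 135 154 171 186 194 195 203 208 211 213 215 217 216 214 214 216 216 212 213 212 214 213 213 216 213 215
y 100 px [ 40. 235.] 89 88 88 86 88 89 92 90 91 87 91 90 89 91 94 92 94 94 91 101 173 208 174 229 204 138 146 144 140 109 127 108 189 194 196 199 202 207 211 213 215 216 214 216 215 214 212 209 211 214 213 210 213 213 211 211
```

The tray's front rim now lies at the same depth as the neighbour's (both near -2.5 in my frame), and the force rise confirms the back wall. I'll retreat and verify.

Request:
apply_moves([
  [-1.7, 0, -1, 0, 0, 0, 0.4],
  [-5, 0, -3, 0, 0, 0, 0.4],
  [-15, 0, -8.7, 0, 0, 0, 0.4],
  [-20, 0, -11.5, 0, 0, 0, 0.4],
  [-20, 0, -11.5, 0, 0, 0, 0.4],
  [0, 0, -25, 0, 0, 0, 0.4],
  [0, 0, -25, 0, 0, 0, 0.4],
  [0, 0, -25, 0, 0, 0, 0.4],
  [0, 0, 0, 0, 0, 0, 0.4],
  [0, 0, 0, 0, 0, 0, 0.4],
])

```text
time: 34.5
tool_pos: [538.7, 4.3, 69.7]
tcp_rot: [-179.9, -30.0, 75.7]
ft_force: [0.0, 0.1, 0.0]
finger_gap: 51.2
grip_force: 0.0
```

```bash
python3 ck3.py
python3 - <<'E'
from h import *
np.set_printoptions(precision=1,suppress=True)
D=np.array([.247,.969]);N=np.array([-.969,.247]);O=np.array([567.7,116])
c=optics.get_calibration("wrist"); im=cv2.imread("pics/"+sorted(__import__("os").listdir("pics"),key=lambda f:__import__("os").path.getmtime("pics/"+f))[-1] if 0 else "pics/z.png") if 0 else snap("wrist","z")[0]
h=cv2.cvtColor(im,cv2.COLOR_BGR2HSV); q=lambda a,y,z:np.r_[O+D*a+N*y,z]
for a in (14,18,22,26,30,35,40):
    ys=np.arange(-30,31,2); P=proj(c,[q(a,y,33) for y in ys]).round().astype(int)
    print(a,P[15]," ".join(str(h[v,u,2]) if 0<=v<384 and 0<=u<512 else "-" for u,v in P))
t,ct=snap("top","t9"); a0=cv2.imread("pics/top0.png")
for n,(x,y) in dict(egg=(306,262),pyr=(311,201),tape=(241,142)).items():
    print(n,np.abs(t[y-18:y+18,x-20:x+20].astype(int)-a0[y-18:y+18,x-20:x+20]).mean())
E
```

```text
34.5 [538.74   4.3   69.7 ] [0.05 0.07 0.01] riser -115.39446718303286
y -38 px [315.  90.] 142 144 139 139 148 152 152 158 152 152 152 148 148 147 152 152 156 159 159 152 152 150 184 184 255 255 255 222 211 211 192 201 201 203 203 204 208 208 204 203 203 207 207 203 203 203 206 204 204 203 203 204 204 204 201 202
y -20 px [289.  90.] 147 147 129 129 113 152 152 159 157 157 154 157 157 159 158 158 154 255 255 254 160 160 200 255 255 255 255 254 244 244 207 190 190 193 194 194 193 193 193 196 196 194 191 191 191 190 190 191 191 189 192 192 191 192 192 192
y 0 px [260.  90.] 150 150 140 140 115 153 153 222 249 249 191 193 193 188 201 201 183 255 255 255 146 146 199 255 255 255 255 255 233 233 197 215 215 219 218 218 217 219 219 218 218 219 219 219 220 218 218 219 219 219 219 219 217 217 217 219
y 20 px [232.  90.] 138 139 137 137 145 162 162 161 159 159 161 161 161 162 165 165 170 173 173 170 157 157 220 220 255 241 241 209 205 205 196 206 206 208 206 206 205 205 208 206 206 208 210 210 206 206 208 206 206 206 209 209 210 210 211 208
y 38 px [206.  91.] 135 131 124 124 135 159 159 157 
[... 1493 characters left out ...]
 246 245 247 248 247 248 248 248 248 249 248 248 249 249 249 249 249 250 250 250 250
26 [261  47] 249 249 250 249 250 250 250 250 250 251 250 251 251 251 251 250 251 251 251 251 251 251 251 251 251 252 252 252 252 252 252
30 [261  42] 250 250 250 250 250 251 250 251 251 251 251 251 251 251 251 251 251 251 251 252 252 251 251 252 252 252 252 252 252 252 252
35 [261  36] 253 252 253 253 253 253 253 253 253 253 253 253 253 253 253 253 253 253 254 254 254 254 254 254 254 254 254 254 254 254 254
40 [261  30] 251 251 251 252 251 252 252 252 251 252 251 252 252 251 252 252 252 252 252 252 252 252 252 252 252 252 252 252 252 252 252
egg 65.10856481481481
pyr 3.959953703703704
tape 1.1888888888888889
```

Request:
apply_moves([
  [10, 0, -17, 0, 0, 0, 0.4],
  [10, 0, -17, 0, 0, 0, 0.4],
  [0, 0, 0, 0, 0.15, 0, 0.4],
  [0, 0, 0, 0, 0.15, 0, 0.4],
  [0, 0, 0, 0, 0.15, 0, 0.4],
  [0, 0, 0, 0, 0.15, 0, 0.4],
  [0, 0, 0, 0, 0, 0, 0.4],
])

```text
time: 35.52
tool_pos: [538.3, 4.0, 108.3]
tcp_rot: [-179.3, -64.5, 75.0]
ft_force: [0.4, -1.0, 0.1]
finger_gap: 51.5
grip_force: 0.0
```

Run:
```python
from h import *
np.set_printoptions(precision=1,suppress=True)
D=np.array([.247,.969]);N=np.array([-.969,.247]);O=np.array([567.7,116]); q=lambda a,y,z:np.r_[O+D*a+N*y,z]
s,p,R=tcp(); print(s["time"],p,s["tcp_rot"],s["ft_force"])
im,c=snap("wrist","z2"); h=cv2.cvtColor(im,cv2.COLOR_BGR2HSV)
print("tip",proj(c,[q(17,0,32)])[0],"board edge",proj(c,[q(0,0,57)])[0])
for a in (15,19,23,27,31,36,42,50):
    ys=np.arange(-30,31,2); P=proj(c,[q(a,y,33) for y in ys]).round().astype(int)
    print(a,P[15]," ".join(str(h[v,u,2]) if 0<=v<384 and 0<=u<512 else "-" for u,v in P))
t,_=snap("top","t10"); h=cv2.cvtColor(t,cv2.COLOR_BGR2HSV); a0=cv2.imread("pics/top0.png")
w1=cv2.imread("pics/w1.png")
e=np.abs(t[244:280,286:326].astype(int)-a0[244:280,286:326]).mean(2); print("egg",e.mean()); print(t[262,286:326:4].tolist(),a0[262,286:326:4].tolist())
sc,_=snap("scene","s10"); s0=cv2.imread("pics/scene0.png"); print("egg scene",np.abs(sc[230:250,257:275].astype(int)-s0[230:250,257:275]).mean())
```

```text
35.525 [538.3   4.  108.3] [-179.3  -64.5   75. ] [ 0.4 -1.   0.1]
tip [260.5 188.2] board edge [260.5 179.7]
15 [261 189] 145 137 139 142 144 145 153 156 149 149 149 134 139 113 159 182 133 135 130 108 145 147 153 154 149 154 152 152 150 159 160
19 [260 186] 143 138 142 138 151 153 155 156 165 169 149 147 104 107 81 106 126 138 130 145 157 170 151 151 153 153 154 150 148 157 160
23 [260 183] 144 139 139 139 148 151 148 133 143 143 109 80 100 106 80 90 93 92 109 142 170 155 155 147 155 156 153 155 154 159 159
27 [260 180] 115 120 114 120 122 120 119 112 116 109 111 119 116 116 113 117 118 116 116 121 120 122 122 125 127 126 125 127 127 130 127
31 [260 177] 143 153 152 151 155 145 155 153 156 157 143 155 155 157 155 151 157 157 159 161 157 159 160 153 152 149 150 152 153 154 152
36 [260 174] 213 213 214 214 214 217 219 217 220 219 220 216 221 221 222 221 222 221 224 222 223 221 223 223 224 226 226 224 227 225 226
42 [260 170] 220 220 218 217 220 220 220 219 220 222 221 220 220 222 222 223 223 223 222 221 224 223 225 223 225 224 225 223 226 225 224
50 [260 165] 228 228 230 229 229 231 230 231 233 233 232 231 232 231 232 232 232 232 233 235 232 232 234 233 234 234 234 233 234 234 234
egg 72.00486111111111
[[76, 86, 91], [90, 102, 108], [139, 157, 165], [138, 155, 163], [138, 157, 165], [139, 157, 164], [138, 156, 164], [136, 155, 163], [137, 156, 164], [138, 156, 163]] [[73, 78, 86], [64, 69, 78], [65, 72, 80], [68, 82, 87], [98, 113, 111], [132, 153, 157], [146, 174, 180], [97, 116, 121], [69, 75, 83], [64, 70, 79]]
egg scene 34.25
```

Request:
apply_moves([
  [0, 0, -25, 0, 0, 0, 0.4],
  [27, 0, -13, 0, 0, 0, 0.4],
  [27, 0, -13, 0, -0.15, 0, 0.4],
  [30, 0, -20, 0, -0.15, 0, 0.4],
  [25, 0, -25, 0, -0.15, 0, 0.4],
  [20, 0, -25, 0, -0.15, 0, 0.4],
  [0, 0, 0, 0, -0.15, 0, 0.4],
  [0, 0, 0, 0, -0.15, 0, 0.4],
  [0, 0, 0, 0, -0.15, 0, 0.4],
  [0, 0, 0, 0, 0, 0, 0.4],
  [0, 0, 0, 0, 0, 0, 0.4],
])

```text
time: 37.05
tool_pos: [533.6, -17.8, 285.5]
tcp_rot: [179.9, -4.4, 75.8]
ft_force: [0.3, -1.1, 0.6]
finger_gap: 51.1
grip_force: 0.0
```

Run:
```python
from h import *
np.set_printoptions(precision=1,suppress=True)
s,p,R=tcp(); print(s["time"],p,s["tcp_rot"],s["ft_force"])
t,_=snap("top","t11"); a0=cv2.imread("pics/top0.png"); s2=cv2.imread("pics/s1.png")
for n,(x,y) in dict(egg=(306,262),pyr=(311,201),tape=(241,142)).items(): print(n,np.abs(t[y-18:y+18,x-20:x+20].astype(int)-a0[y-18:y+18,x-20:x+20]).mean())
sc,cs=snap("scene","s11"); s0=cv2.imread("pics/scene0.png")
P=proj(cs,[[451.7,-278.3,29],[451.7,-278.3,0]]); print(P); x,y=P[0].astype(int)
for k,(a) in dict(s0=s0,s1=s2,now=sc).items():
    b=cv2.cvtColor(a,cv2.COLOR_BGR2HSV); print(k,a[y,x-16:x+18:3].sum(1).tolist(),a[y-14:y+16:3,x].sum(1).tolist())
c=np.load("pics/w6.npy",allow_pickle=True).item(); print("egg in w6 pred px",proj(c,[[451.7,-278.3,29]]))
```

```text
37.05 [533.6 -17.8 285.5] [179.9  -4.4  75.8] [ 0.3 -1.1  0.6]
egg 1.4861111111111112
pyr 1.3745370370370371
tape 17.072453703703705
[[265.4 239.5]
 [265.2 246.6]]
s0 [259, 251, 254, 303, 398, 444, 440, 384, 232, 227, 233, 235] [262, 233, 390, 507, 493, 425, 369, 287, 205, 251]
s1 [155, 150, 149, 196, 265, 290, 293, 272, 180, 137, 154, 213] [207, 127, 213, 274, 302, 280, 281, 249, 188, 208]
now [245, 232, 247, 281, 380, 419, 420, 366, 230, 216, 224, 225] [248, 211, 372, 481, 472, 403, 348, 275, 193, 239]
egg in w6 pred px [[325.5 253.2]]
```

Egg and pyramid are unmoved (top-view differences about 1.4). The tape matched at 1.2 in the previous check and is only partly covered by the arm now. Handing in.

```bash
python3 -c "
from bench import r
print(r.hand_in())"
```

```text
the job is handed in; nothing more can be done
None
```

The smoky point lies on its side in the tray's two V-blocks, and the tray is pushed fully home, flush with its neighbour; the egg, pyramid and tape roll are where they were, and the job was handed in at about 37 s (the gripper briefly pressed the riser at about 30 N, under the 40 N limit).

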